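Pack the press centre pins and screw the case shut

ROBOT

A 7-joint arm with a two-finger parallel gripper is mounted at the origin on the work surface. World frame = base frame: x ahead of the robot, y to its left, z up, the work surface at z = 0. Lengths are in m, angles in rad, forces in N, time in s.
With the tool pointing down it reaches from about 0.35 to 0.9 m from the base axis. Payload 8.1 kg.
Tool frame: the origin (TCP) lies midway between the tips of the shut fingers; the grasp point (between the pads) lies 19 mm behind it; z points along the fingers, y is the line along which they close (so a half turn about z gives the same grasp; the last joint's range is limited). The gripper opens to 92 mm and grips with 3 to 60 N. Pads are 19 mm wide; open, the fingers measure 130 mm over their backs; the gripper's body (75 mm by 190 mm) begins 47 mm behind the grasp point.
Start: joints at [1.193, 0.434, 0.025, 1.573, -0.012, 1.134, -0.075], TCP at [0.17, -0.602, 0.227] pointing down, gripper open.
Joint ranges: [-2.62, 2.62], [-0.44, 2.09], [-1.27, 1.32], [0.08, 2.57], [-1.32, 4.46], [0.12, 2], [-2.74, 2.74]. Speed limits (rad/s): [2.22, 2.22, 3.01, 3.01, 3.14, 3.14, 3.14].

INTERFACE

Orientations are given as a rotation vector (axis times angle).
In Python, from cell import arm gives the robot as it stands.
- The arm moves only by the tool move_arm, never from a script. Its argument "motion" is a list of rows, each an object of numbers: "tx", "ty", "tz": the shift along the tool's x, y, z normalised to -1 to 1, where 1 is 1000 mm; "twist": the turn about the tool's z normalised to -1 to 1, where 1 is pi/2 rad. In form: [{"tx": .., "ty": .., "tz": .., "twist": ..}, ...]. A call has 1 to 12 rows; each row shifts and turns the commanded pose from where the row before left it, along the tool's axes as they then stand; what a row does not reach is not made up. A row lasts 1/10 s, in which the tool goes at most 50 mm and 8.59 degrees, less where a joint would pass 70% of its speed; a pose out of reach is approached as far as the arm can. A call with a number of a shift or a turn outside -1 to 1 is refused whole. A call with a gripper value outside its range is refused whole. "gripper" is the gripper's target within -1 to 1 (shut at 1, half-way at 0, fully open at -1), set as the call begins (left out, the last holds). The fingers move at their own pace and stop on an object; "squeeze" is the grip in N (left out, the last holds). Time passes only in rows, so rows that do not move let the fingers close. It gives the time, the measured TCP pose, the force, the opening and the grip force at its end, in the units of the state.
- arm.observe(): the state, without advancing time (a new reading comes with each control period).
- arm.get_image(name): name is "scene" or "top" or "wrist"; returns the picture (384x512x3 uint8, red, green, blue); there is no depth.
- arm.calibration(name): a dict with "K" (3x3 intrinsics, pixels), "T" (4x4, takes a point from camera to world coordinates). Camera axes: x right, y down, z forward; pixel columns grow to the right and rows downward; lengths in m; the calibration is good to about 2 mm. The wrist camera is an equidistant fisheye: a pixel r from the principal point sees the ray r / f radians off the axis. A picture is of the moment at which its call begins: read the wrist's pose just before it. calibration takes no time and is no camera call; for the wrist camera it gives the pose at the moment of the call.
- arm.sign_off(): hands the job in; it is judged then, once.
Trained networks look in the newest picture that a camera, given by its name, has taken for a name from the list of things; names that differ only in an ending like _2 or _b are one class to them, and where a whole thing is asked for, a point or a joint stands for the part that bears it (a point fixed in the world has none). Each returns a list of dicts, best first, with "conf" (0 to 1); they miss things now and then, are a little off and sometimes report something else, mostly with a low value. They report only what shows in the picture. A call takes as long as a camera call.
- arm.look_for(camera, query): "point" ([column, row] as shares, 0 to 1, of the picture: columns of its width, rows of its height, amid what is visible of it).
- arm.regions_of(camera, query): "region" (384x512 bool, what is visible of it) and "point" ([column, row] as shares, 0 to 1, of the picture: columns of its width, rows of its height, amid what is visible of it).
- arm.place_of(camera, query): "point" ([column, row] as shares, 0 to 1, of the picture: columns of its width, rows of its height: a listed point, or the origin of a listed thing).
The state is a dict: "clock": time; "joints": joint angles; "dq": joint speeds; "joint_efforts": joint torques, N m; "position": TCP position; "ee_rot": TCP orientation; "force": force on the tool from outside, world axes, zero at the start; "ft_torque": the same for the moment, N m; "width": opening from 0.0 (shut) to 1.0 (fully open); "gripper_force": force on a finger pad.
Only numpy, scipy, OpenCV 4.12 (cv2) and the standard library are available. Lean on these libraries where they do the work, as an engineer would, in place of code of your own. Each camera call takes 0.05 s, during which the arm holds its last target. There are 200 camera calls.

TASK

Pack away the record press's centre pins: stand every loose steel pin upright and fully home in a free bore of the open case, then swing the lid over and press it down until its catch snaps shut. Lift the square socket key out of its wooden stand, set it straight down over the square head of each lid screw in turn, upright and in line before the first turn, and turn that screw clockwise with it about a quarter turn to its stop; lastly stand the key back in its stand. Leave the oil bottle and the mug where they are.

Things in the scene. Friction and masses are not known exactly. Their poses are not given: they have to be found in the camera images.
- pin1_mid (a point): centre (half-way up, 40 mm above the foot) of a loose steel centre pin that starts standing on the bench: 80 mm tall, round foot flange 44 mm across and 16 mm thick, above it a round shaft 26 mm across with a tapered top 10 mm high; 0.4 kg; z along the shaft. One of two or three alike; None if absent. May be taken anywhere on the shaft
- pin2_mid (a point): centre (half-way up, 40 mm above the foot) of a loose steel centre pin that starts standing on the bench: 80 mm tall, round foot flange 44 mm across and 16 mm thick, above it a round shaft 26 mm across with a tapered top 10 mm high; 0.4 kg; z along the shaft. One of two or three alike; None if absent. May be taken anywhere on the shaft
- pin3_mid (a point): centre (half-way up, 40 mm above the foot) of a loose steel centre pin that starts standing on the bench: 80 mm tall, round foot flange 44 mm across and 16 mm thick, above it a round shaft 26 mm across with a tapered top 10 mm high; 0.4 kg; z along the shaft. One of two or three alike; None if absent. May be taken anywhere on the shaft
- bore1 (a point): centre of the mouth of bore 1 of three in the wooden insert inside the case, z up: 47 mm across, 20 mm deep, flat floor, chamfered rim, 65 mm between centres in a row along the case's length (bore1 nearest the robot). Mouth 32 mm above the bench; a pin that is home has its centre 20 mm above the mouth
- bore2 (a point): centre of the mouth of bore 2 of three in the wooden insert inside the case, z up: 47 mm across, 20 mm deep, flat floor, chamfered rim, 65 mm between centres in a row along the case's length (bore1 nearest the robot). Mouth 32 mm above the bench; a pin that is home has its centre 20 mm above the mouth
- bore3 (a point): centre of the mouth of bore 3 of three in the wooden insert inside the case, z up: 47 mm across, 20 mm deep, flat floor, chamfered rim, 65 mm between centres in a row along the case's length (bore1 nearest the robot). Mouth 32 mm above the bench; a pin that is home has its centre 20 mm above the mouth
- case: fixed green steel case 250 mm long (its x axis, from bore1 to bore3), 150 mm wide (y, towards the hinge), walls 6 mm thick, rim 100 mm above the bench, inside width 138 mm; origin under its middle. The bores lie 10 mm from its middle line towards the hinge. Two steel bosses for the screws fill the inner corners opposite the hinge (24 mm square, 95 mm from the middle)
- lid (a joint): angle of the lid, 0 = shut, grows as it opens, stop at 1.9. Green lid 250 x 150 x 8 mm hinged on the case's +y long wall; starts leaning back at 1.9. Pushed past upright (below 1.5) it sinks slowly by itself (damped, some seconds) and rests ajar at about 0.07 on its spring catch; pressing the tab down with about 10 N snaps it to 0
- lid_tab (a point): middle of the top (outer) face of the steel finger tab, 70 x 24 x 8 mm, at the middle of the lid's free edge, 160 mm from the hinge line; the point's z is normal to the lid, outward (up when shut), its -y points from hinge to free edge. When shut the tab's top is 108 mm above the bench
- lid_hinge (a point): point on the hinge line at the middle of the lid, 100 mm above the bench; the point turns with the lid, x along the hinge line
- screw_a_head (a point): centre of the top of the square head of the captive screw at the near end of the lid's free edge (95 mm from the lid's middle, 131 mm from the hinge); z is the screw's axis, out of the lid; x and y are normal to the flats and turn with the screw. Head 20 x 20 mm, 16 mm high, standing on a round collar 32 mm across and 6 mm high on the lid; head top about 130 mm above the bench with the lid shut
- screw_b_head (a point): centre of the top of the square head of the captive screw at the far end of the lid's free edge (95 mm from the lid's middle, 131 mm from the hinge); z is the screw's axis, out of the lid; x and y are normal to the flats and turn with the screw. Head 20 x 20 mm, 16 mm high, standing on a round collar 32 mm across and 6 mm high on the lid; head top about 130 mm above the bench with the lid shut
- screw_a (a joint): turn of the near lid screw, rad, grows clockwise seen from above; starts at 0 to 0.3, stop at 1.35 (home); the screw sinks 3 mm per radian; about 0.2 N m to turn
- screw_b (a joint): turn of the far lid screw, rad, grows clockwise seen from above; starts at 0 to 0.3, stop at 1.35 (home); the screw sinks 3 mm per radian; about 0.2 N m to turn
- key_mouth (a point): centre of the open lower end of the square socket of the loose steel key, z up along the key. Socket block 38 x 38 mm outside, 26 mm high, square hole 22 mm wide, 18 mm deep, chamfered mouth; x and y are normal to the flats of socket and handle alike. Fully on a screw the mouth rests on the collar, 16 mm below the head's top. Key 132 mm long, 0.4 kg
- key_grip (a point): where to hold the key: on its axis, 105 mm above the mouth, middle of the square handle, 28 x 28 mm, from 74 to 132 mm above the mouth; between handle and socket a round shank 18 mm across
- stand_floor (a point): centre of the floor of the square pocket (42 mm wide, 28 mm deep, chamfered) of the fixed wooden key stand, a block 75 x 75 x 40 mm; floor 12 mm above the bench, where the key's mouth rests; x and y normal to the pocket's sides
- oil: bystander: white oil bottle, 60 mm across, 170 mm tall, origin under its foot
- mug: bystander: white mug, 80 mm across, 95 mm tall, origin under its foot

How it is judged:
By the outcome, as a careful person would: the job done as asked, in the order asked, and still so for the second after the job is handed in, with the robot touching nothing.
Of pin1, pin2, pin3 only 2 to 3 are there at a start; the rules pass over those that are not, and their reading is None.
At some moment in a run one of pin1, pin2, pin3 may be knocked a few centimetres aside while the robot is not near it.
It also fails if it takes over 210 s, if anything falls off the work surface, if the arm or the gripper's body presses on something with over 40 N, if the wrist force passes 120 N, or if a joint passes its speed limit or range.

## Working session

There is one attempt and no reset: what is moved stays moved. The work goes in short steps, Python scripts to look and compute and a tool call to move; the robot and the scene stay as the last step left them, time stands still between calls to the robot, and variables do not carry over. Pictures are saved under pics/ and viewed, at most 14 in all, crops included, and the job is handed in when it is done.

Besides the shell and the picture viewer there is one more tool, called after "Request:" as name([rows], argument=value, ...), one row to a line, values as JSON. move_arm: Moves the arm, as the interface text tells. Scaled input: -1 to 1 covers 1000 mm each way for a shift and pi/2 rad each way for a turn. Its arguments: {"type":"object","properties":{"motion":{"type":"array","items":{"type":"object","properties":{"tx":{"type":"number"},"ty":{"type":"number"},"tz":{"type":"number"},"twist":{"type":"number"}}}},"gripper":{"type":"number"},"squeeze":{"type":"number"}},"required":["motion"]}

```bash
ls; mkdir -p pics; python3 - <<'E'
from cell import arm
import cv2,numpy as np
print(arm.observe())
for n in ["scene","top"]:
    im=arm.get_image(n); cv2.imwrite(f"pics/{n}0.png",im[:,:,::-1])
    c=arm.calibration(n); print(n,c["K"],c["T"])
c=arm.calibration("wrist");print(c)
E
```

```text
pics
{'clock': 0.0, 'joints': array([ 1.19337014,  0.43523233,  0.02496602,  1.57409724, -0.01158045,
        1.13399321, -0.07508341]), 'dq': array([ 0.00044291, -0.00031597,  0.00032537, -0.00190889, -0.00080447,
       -0.00080221,  0.00065804]), 'joint_efforts': array([-3.66557078e-04, -6.67852736e+01,  9.84776504e-01, -3.14468157e+01,
       -6.05527614e-02,  4.27270797e-02,  1.58428625e-04]), 'position': array([ 0.16941584, -0.60106936,  0.22593903]), 'ee_rot': array([-3.11046080e+00, -4.30067518e-01,  5.86136727e-04]), 'force': array([-0.75679049, -0.61577109, -0.16010914]), 'ft_torque': array([-0.01722423,  0.00277252,  0.00789665]), 'gripper_force': 0.0, 'width': 0.9975210733660747}
scene [[451.14841526   0.         261.19736757]
 [  0.         451.14841526 191.97055319]
 [  0.           0.           1.        ]] [[ 0.09883575  0.67692424 -0.72938678  1.41954925]
 [ 0.99493945 -0.08054188  0.06007079 -0.00706745]
 [-0.01808281 -0.73163282 -0.68145905  0.8504584 ]
 [ 0.          0.          0.          1.        ]]
top [[419.56122175   0.         246.78558681]
 [  0.         419.56122175 185.43658563]
 [  0.           0.           1.        ]] [[ 0.02542241 -0.98775866  0.15390427  0.45004385]
 [-0.99965662 -0.02609703 -0.00236438  0.06196939]
 [ 0.00635188 -0.15379132 -0.98808293  1.15197214]
 [ 0.          0.          0.          1.        ]]
{'K': array([[297.31863964,   0.        , 250.86931274],
       [  0.        , 297.31863964, 192.52749202],
       [  0.        ,   0.        ,   1.        ]]), 'T': array([[ 0.2707148 , -0.93191013, -0.24136488,  0.23420227],
       [-0.96265825, -0.26248724, -0.06625367, -0.58409069],
       [-0.00161274,  0.25028774, -0.96817015,  0.38440753],
       [ 0.        ,  0.        ,  0.        ,  1.        ]])}
```

View pics/scene0.png

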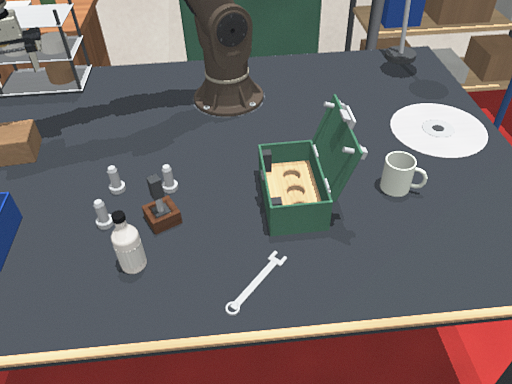

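View pics/top0.png

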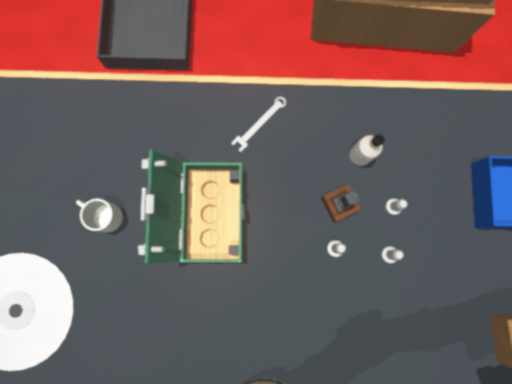

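```bash
cat > h.py <<'E'
from cell import arm
import numpy as np, cv2
from scipy.spatial.transform import Rotation as R
def ray(cam,pt,T=None):
    c=arm.calibration(cam); K=c["K"]; T=c["T"] if T is None else T
    u,v=pt[0]*512,pt[1]*384
    x=np.array([(u-K[0,2])/K[0,0],(v-K[1,2])/K[1,1]])
    if cam=="wrist":
        r=np.hypot(*x); d=np.r_[x/r*np.sin(r),np.cos(r)] if r>1e-9 else np.array([0,0,1.])
    else: d=np.r_[x,1]; d/=np.linalg.norm(d)
    return T[:3,3],T[:3,:3]@d
def atz(cam,pt,z,T=None):
    o,d=ray(cam,pt,T); return o+d*(z-o[2])/d[2]
def tri(a,b):
    (o1,d1),(o2,d2)=a,b
    s=np.linalg.lstsq(np.c_[d1,-d2],o2-o1,rcond=None)[0]
    p,q=o1+s[0]*d1,o2+s[1]*d2
    return (p+q)/2,np.linalg.norm(p-q)
def pix(cam,P):
    c=arm.calibration(cam);K=c["K"];T=c["T"];p=T[:3,:3].T@(np.asarray(P)-T[:3,3])
    if cam=="wrist":
        r=np.hypot(p[0],p[1]);th=np.arctan2(r,p[2]);p=np.array([p[0]/r*th,p[1]/r*th,1])
    return (K@(p/p[2]))[:2]
E
python3 - <<'E'
from h import *
np.set_printoptions(precision=4,suppress=True)
Z={"pin1_mid":.04,"bore1":.032,"bore2":.032,"bore3":.032,"case":0,"key_grip":.117,"key_mouth":.012,"stand_floor":.012,"oil":0,"mug":0,"lid_hinge":.1,"screw_a_head":.3,"lid_tab":.3}
for q,z in Z.items():
    for cam in ["top","scene"]:
        for r in arm.place_of(cam,q)[:4]:
            print(q,cam,round(r["conf"],2),np.round(np.array(r["point"])*[512,384],1),atz(cam,r["point"],z))
E
```

```text
pin1_mid top 0.63 [335.6 245.6] [ 0.4695 -0.1781  0.04  ]
pin1_mid top 0.42 [360.5 154.8] [ 0.7157 -0.2475  0.04  ]
pin1_mid scene 0.89 [167.8 177.9] [ 0.4655 -0.1846  0.04  ]
bore1 top 0.98 [207.7 190.3] [0.6084 0.1642 0.032 ]
bore1 top 0.9 [211.  213.8] [0.5453 0.1529 0.032 ]
bore1 top 0.22 [340.9 205.2] [ 0.5774 -0.1947  0.032 ]
bore1 scene 0.88 [300.  204.3] [0.6018 0.1599 0.032 ]
bore1 scene 0.82 [287.9 176.3] [0.4891 0.1446 0.032 ]
bore1 scene 0.61 [295.3 191.5] [0.5524 0.1554 0.032 ]
bore2 top 0.98 [207.7 190.3] [0.6084 0.1642 0.032 ]
bore2 top 0.9 [211.  213.8] [0.5453 0.1529 0.032 ]
bore2 top 0.22 [340.9 205.2] [ 0.5774 -0.1947  0.032 ]
bore2 scene 0.88 [300.  204.3] [0.6018 0.1599 0.032 ]
bore2 scene 0.82 [287.9 176.3] [0.4891 0.1446 0.032 ]
bore2 scene 0.61 [295.3 191.5] [0.5524 0.1554 0.032 ]
bore3 top 0.98 [207.7 190.3] [0.6084 0.1642 0.032 ]
bore3 top 0.9 [211.  213.8] [0.5453 0.1529 0.032 ]
bore3 top 0.22 [340.9 205.2] [ 0.5774 -0.1947  0.032 ]
bore3 scene 0.88 [300.  204.3] [0.6018 0.1599 0.032 ]
bore3 scene 0.82 [287.9 176.3] [0.4891 0.1446 0.032 ]
bore3 scene 0.61 [
[... 948 characters left out ...]
 ]
lid_hinge top 0.87 [182.4 207.6] [0.5533 0.2198 0.1   ]
lid_hinge top 0.61 [362.8 154.8] [ 0.7015 -0.2367  0.1   ]
lid_hinge scene 0.79 [321.5 168.9] [0.5479 0.2218 0.1   ]
lid_hinge scene 0.7 [295.3 191. ] [0.6227 0.1422 0.1   ]
screw_a_head top 0.64 [142.3 249.5] [0.4473 0.266  0.3   ]
screw_a_head top 0.17 [339.9 203.1] [ 0.5512 -0.1314  0.3   ]
screw_a_head scene 0.38 [341.1 105.1] [0.567  0.2478 0.3   ]
screw_a_head scene 0.18 [294.4 197.4] [0.8513 0.0982 0.3   ]
lid_tab top 0.76 [145.4 204. ] [0.5391 0.2655 0.3   ]
lid_tab scene 0.59 [349.5 119.8] [0.6265 0.2524 0.3   ]
lid_tab scene 0.58 [298.3 207.7] [0.8775 0.101  0.3   ]
lid_tab scene 0.21 [162.9 216.7] [ 0.872  -0.1306  0.3   ]
```

Request:
move_arm([
  {"tx":0.039,"ty":-0.029,"tz":-0.002},
  {"tx":0.039,"ty":-0.029,"tz":-0.002},
  {"tx":0.039,"ty":-0.029,"tz":-0.002},
  {"tx":0.039,"ty":-0.029,"tz":-0.002},
  {"tx":0.039,"ty":-0.029,"tz":-0.002},
  {"tx":0.039,"ty":-0.029,"tz":-0.002},
  {"tx":0.039,"ty":-0.029,"tz":-0.002},
  {"tx":0.039,"ty":-0.029,"tz":-0.002},
  {"tx":0.039,"ty":-0.029,"tz":-0.002},
  {},
  {},
], gripper=-0.2, squeeze=30)

```text
invalid input
```

```bash
python3 - <<'E'
from h import *
np.set_printoptions(precision=4,suppress=True)
s=arm.observe();print(s["position"],s["ee_rot"],s["joints"],s["width"])
im=arm.get_image("wrist"); cv2.imwrite("pics/w1.png",im[:,:,::-1])
T=arm.calibration("wrist")["T"];print(T)
for q,z in {"pin1_mid":.04,"key_grip":.117,"stand_floor":.012}.items():
        for r in arm.place_of("wrist",q)[:4]:
            print(q,round(r["conf"],2),np.round(np.array(r["point"])*[512,384],1),atz("wrist",r["point"],z,T))
for r in arm.regions_of("wrist","pin1_mid")[:4]: print("reg",round(r["conf"],2),np.array(r["point"])*[512,384],r["region"].sum(),atz("wrist",r["point"],.03,T))
E
```

```text
[ 0.1696 -0.6016  0.2267] [ 3.112   0.4302 -0.    ] [ 1.1934  0.4345  0.025   1.5732 -0.0116  1.134  -0.0751] 0.9999146367191463
[[ 0.2707 -0.932  -0.2409  0.2343]
 [-0.9627 -0.2621 -0.0676 -0.5843]
 [-0.0002  0.2502 -0.9682  0.3851]
 [ 0.      0.      0.      1.    ]]
```

View pics/w1.png

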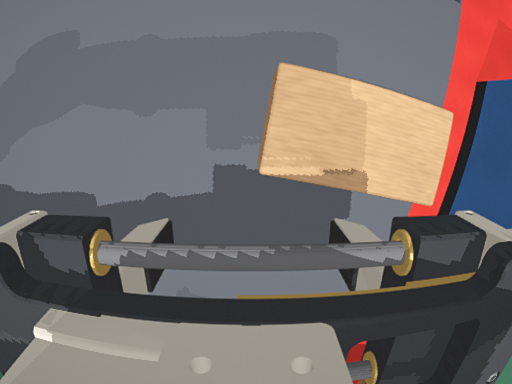

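The picture shows only the starting view: the move was refused. I'll give all four fields in every row.

Request:
move_arm([
  {"tx":0.039,"ty":-0.029,"tz":-0.002,"twist":0},
  {"tx":0.039,"ty":-0.029,"tz":-0.002,"twist":0},
  {"tx":0.039,"ty":-0.029,"tz":-0.002,"twist":0},
  {"tx":0.039,"ty":-0.029,"tz":-0.002,"twist":0},
  {"tx":0.039,"ty":-0.029,"tz":-0.002,"twist":0},
  {"tx":0.039,"ty":-0.029,"tz":-0.002,"twist":0},
  {"tx":0.039,"ty":-0.029,"tz":-0.002,"twist":0},
  {"tx":0.039,"ty":-0.029,"tz":-0.002,"twist":0},
  {"tx":0.039,"ty":-0.029,"tz":-0.002,"twist":0},
  {"tx":0,"ty":0,"tz":0,"twist":0},
  {"tx":0,"ty":0,"tz":0,"twist":0},
], gripper=-0.2, squeeze=30)

```text
clock: 2.75
position: [0.4373, -0.2541, 0.2448]
ee_rot: [3.111, 0.435, 0.0]
force: [-0.1, -0.9, -0.9]
width: 0.596
gripper_force: 0.0
```

```bash
cat > l.py <<'E'
from h import *
import sys
np.set_printoptions(precision=4,suppress=True)
def look(name,qs,regs=()):
    s=arm.observe();x=R.from_rotvec(s["ee_rot"]).as_matrix()[:,0]
    print(s["clock"],s["position"],"yaw",np.degrees(np.arctan2(x[1],x[0])),s["joints"],s["width"])
    T=arm.calibration("wrist")["T"]
    im=arm.get_image("wrist"); cv2.imwrite(f"pics/{name}.png",im[:,:,::-1])
    for q,z in qs.items():
        for r in arm.place_of("wrist",q)[:4]:
            print(q,round(r["conf"],2),np.round(np.array(r["point"])*[512,384],1),atz("wrist",r["point"],z,T))
    return im,T
E
python3 - <<'E'
from l import *
look("w2",{"pin1_mid":.04,"key_grip":.117,"stand_floor":.012})
E
```

```text
2.75 [ 0.4373 -0.2541  0.2448] yaw 15.922617675717774 [ 0.5715  0.2368 -0.1842  1.8201  0.0485  1.0888 -0.923 ] 0.5964082491276159
pin1_mid 0.78 [203.2 136.4] [ 0.4641 -0.1866  0.04  ]
key_grip 0.61 [232.1  25.5] [ 0.5851 -0.1942  0.117 ]
stand_floor 0.67 [238.1  50.3] [ 0.5839 -0.196   0.012 ]
stand_floor 0.55 [33.1 43.4] [0.546  0.1372 0.012 ]
stand_floor 0.36 [ 8.1 78. ] [0.484  0.1809 0.012 ]
```

View pics/w2.png

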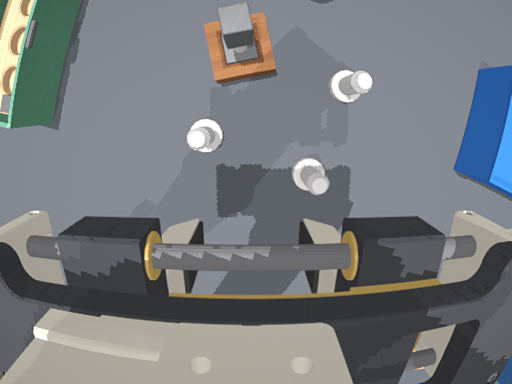

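Wrist view: three pins with flanges near (204,137), (347,86) and (309,175), and the stand with the key near (240,47). I'll fit silhouettes for accuracy.

```bash
cat > fit.py <<'E'
from l import *
from scipy.optimize import minimize
S=4
def proj(P,K,T):
    p=(np.asarray(P)-T[:3,3])@T[:3,:3]; r=np.hypot(p[:,0],p[:,1]); th=np.arctan2(r,p[:,2])
    return np.c_[K[0,0]*p[:,0]/r*th+K[0,2],K[1,1]*p[:,1]/r*th+K[1,2]]
def hull(m,P,K,T):
    h=cv2.convexHull((proj(P,K,T)*S+S/2-.5).astype(np.float32)); cv2.fillConvexPoly(m,np.round(h).astype(np.int32),1)
def circ(x,y,z,r):
    a=np.linspace(0,6.28,40); return np.c_[x+r*np.cos(a),y+r*np.sin(a),0*a+z]
def pinmask(v,K,T,z0=0):
    m=np.zeros((384*S,512*S),np.uint8); x,y=v
    hull(m,np.r_[circ(x,y,z0,.022),circ(x,y,z0+.016,.022)],K,T)
    hull(m,np.r_[circ(x,y,z0+.016,.013),circ(x,y,z0+.07,.013),circ(x,y,z0+.08,.008)],K,T)
    return m
def fitpin(im,T,xy,z0=0,thr=125):
    K=arm.calibration("wrist")["K"]
    g=cv2.resize(im,None,fx=S,fy=S,interpolation=cv2.INTER_LINEAR).astype(int)
    w=((g.min(2)>thr)).astype(np.uint8)
    roi=cv2.dilate(pinmask(xy,K,T,z0),np.ones((81,81)))
    w&=roi
    def cost(v):
        m=pinmask(np.array(v),K,T,z0); return -(m&w).sum()/max(1,(m|w).sum())
    xy=np.array(xy)
    for d in (.012,.004,.0015):
        r=minimize(cost,xy,method="Nelder-Mead",options=dict(initial_simplex=[xy,xy+[d,0],xy+[0,d]],xatol=1e-4,fatol=1e-4)); xy=r.x
    return xy,-r.fun
E
python3 - <<'E'
from fit import *
im=cv2.imread("pics/w2.png")[:,:,::-1];T=arm.calibration("wrist")["T"]
for p in [(204,137),(347,86),(309,175)]:
    x=atz("wrist",np.array(p)/[512,384],.016,T)[:2]
    print(x,*fitpin(im,T,x))
E
```

```text
[ 0.4598 -0.1871] [ 0.5048 -0.2231] -0.0
[ 0.5788 -0.3499] [ 0.5998 -0.2989] -0.0
[ 0.4483 -0.3349] [ 0.4033 -0.2937] -0.0fit.py:23: RuntimeWarning: overflow encountered in scalar negative
  m=pinmask(np.array(v),K,T,z0); return -(m&w).sum()/max(1,(m|w).sum())
```

```bash
sed -i 's/return -(m&w).sum()/return -float((m\&w).sum())/' fit.py
python3 - <<'E'
from fit import *
im=cv2.imread("pics/w2.png")[:,:,::-1];T=arm.calibration("wrist")["T"]
for p in [(204,137),(347,86),(309,175)]:
    x=atz("wrist",np.array(p)/[512,384],.016,T)[:2]
    print(x,*fitpin(im,T,x))
E
```

```text
[ 0.4598 -0.1871] [ 0.4617 -0.1748] 0.5686751361161525
[ 0.5788 -0.3499] [ 0.5837 -0.3606] 0.5117949316828214
[ 0.4483 -0.3349] [ 0.4488 -0.3349] 0.5992207981357414
```

```bash
python3 - <<'E'
from fit import *
im=cv2.imread("pics/w2.png")[:,:,::-1].copy();T=arm.calibration("wrist")["T"];K=arm.calibration("wrist")["K"]
for y in (125,131,137,143,149): print(im[y,180:228:3].min(1))
o=im.copy()
for x in [[ .4617,-.18],[.5788,-.3499],[.4488,-.3349]]:
    m=pinmask(x,K,T); m=cv2.resize(m,(512,384),interpolation=cv2.INTER_AREA)
    cs,_=cv2.findContours(m,0,1); cv2.drawContours(o,cs,-1,(255,0,0),1)
cv2.imwrite("pics/o2.png",cv2.resize(o[50:220,150:400],None,fx=3,fy=3)[:,:,::-1])
E
```

```text
[135 135 134 134 169 255 255 255 255 255 255 255 255 152 122 122]
[135 135 133 212 222 252 248 210 204 197 155 157 230 255 147 123]
[136 134 149 255 255 255 255 255 233 195 169 145 192 210 156 123]
[135 136 129 248 255 255 255 255 189 191 151 193 191 183  92 123]
[135 135 135 135 130 225 181 242 255 232 241 176 108 124 122 122]
```

View pics/o2.png

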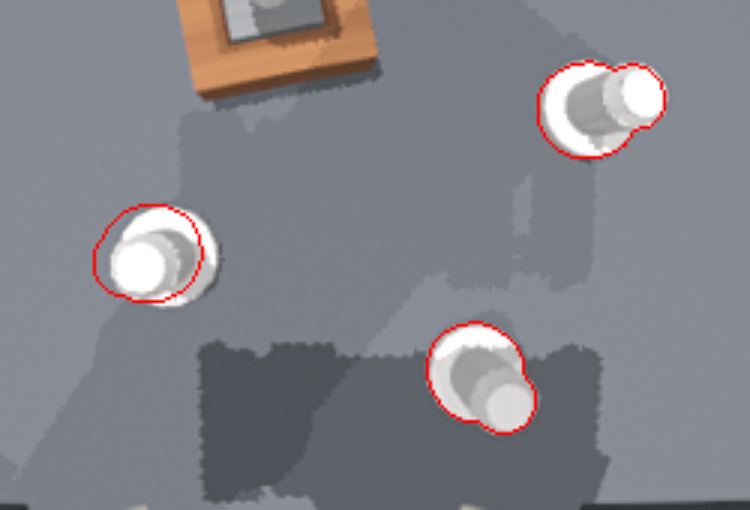

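The overlay matches pins B and C closely; pin A's guess was simply off. The threshold was too low.

```bash
cat >> fit.py <<'E'
def sq(x,y,z,h,a):
    return np.array([[x+h*(c*np.cos(a)-s*np.sin(a)),y+h*(c*np.sin(a)+s*np.cos(a)),z] for c,s in ((1,1),(1,-1),(-1,-1),(-1,1))])
def fitgen(w,maskf,v,steps):
    def cost(v):
        m=maskf(v); return -float((m&w).sum())/max(1,(m|w).sum())
    v=np.array(v,float)
    for k in (1,.4,.15):
        r=minimize(cost,v,method="Nelder-Mead",options=dict(initial_simplex=[v]+[v+np.eye(len(v))[i]*steps[i]*k for i in range(len(v))],xatol=1e-4,fatol=1e-4)); v=r.x
    return v,-r.fun
E
python3 - <<'E'
from fit import *
im=cv2.imread("pics/w2.png")[:,:,::-1].copy();T=arm.calibration("wrist")["T"];K=arm.calibration("wrist")["K"]
for p in [(207,135),(347,86),(309,175)]:
    x=atz("wrist",np.array(p)/[512,384],.016,T)[:2]
    print(x,*fitpin(im,T,x,thr=147))
g=cv2.resize(im,None,fx=S,fy=S).astype(int)
w=((g[:,:,0]-g[:,:,2])>35).astype(np.uint8); w[:, :190*S]=0; w[110*S:]=0; w[:,300*S:]=0
c,_=cv2.findContours(w,0,1); c=max(c,key=cv2.contourArea); w[:]=0; cv2.fillPoly(w,[cv2.convexHull(c)],1)
def sm(v):
    m=np.zeros_like(w); hull(m,np.r_[sq(v[0],v[1],0,.0375,v[2]),sq(v[0],v[1],.04,.0375,v[2])],K,T); hull(m,np.r_[sq(v[0],v[1],.086,.014,v[2]),sq(v[0],v[1],.144,.014,v[2])],K,T)
    return m
# include the key
w2=w.copy()
v,s=fitgen(w2,sm,[.585,-.197,.3],[.01,.01,.2]);print(v,np.degrees(v[2]),s)
o=cv2.resize(w,(512,384));o=im.copy();m=cv2.resize(sm(v),(512,384),interpolation=cv2.INTER_AREA);cs,_=cv2.findContours(m,0,1);cv2.drawContours(o,cs,-1,(255,0,0),1)
cv2.imwrite("pics/o3.png",cv2.resize(o[0:110,180:310],None,fx=4,fy=4)[:,:,::-1])
E
```

```text
[ 0.4633 -0.1903] [ 0.4619 -0.1868] 0.9679876081063638
[ 0.5788 -0.3499] [ 0.58   -0.3506] 0.9665969592494207
[ 0.4483 -0.3349] [ 0.4488 -0.3351] 0.9691320663357947
[ 0.5844 -0.2013  0.4634] 26.553649004326815 0.8864001854454312
```

View pics/o3.png

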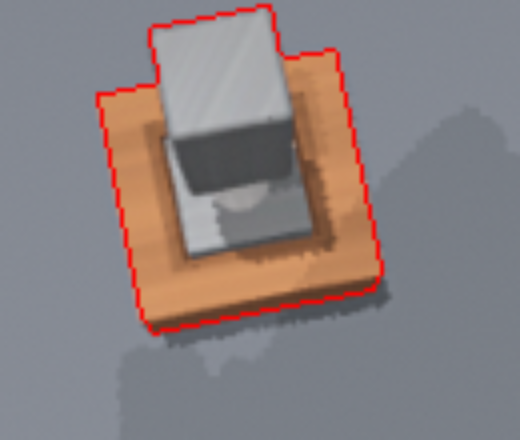

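Stand/key fit is excellent: (0.584, -0.201), yaw 26.6°. Pins are at A (.462,-.187), B (.580,-.351), C (.449,-.335). I'll write a small planner that works out the rows.

```bash
cat > plan.py <<'E'
from h import *
import sys,json
def pose():
    s=arm.observe();M=R.from_rotvec(s["ee_rot"]).as_matrix();return s["position"],np.degrees(np.arctan2(M[1,0],M[0,0])),s
def plan(segs,nd=3):
    """segs: (x,y,z,yaw_deg,nrows); yaw unwrapped relative to current, None keeps"""
    p,yaw,s=pose();print("from",p.round(4),round(yaw,2),"q7",s["joints"][6].round(2))
    rows=[]
    p=p.copy()
    for x,y,z,ty,n in segs:
        ty=yaw if ty is None else ty
        d0=np.array([x,y,z])-p; tw0=-(ty-yaw)
        for i in range(n):
            d=(np.array([x,y,z])-p)/(n-i); tw=-(ty-yaw)/(n-i)/90
            a=np.radians(yaw); X=np.array([np.cos(a),np.sin(a),0]);Y=np.array([np.sin(a),-np.cos(a),0])
            r=dict(tx=round(float(d@X),nd),ty=round(float(d@Y),nd),tz=round(float(-d[2]),nd),twist=round(tw,4))
            rows.append(r); p=p+r["tx"]*X+r["ty"]*Y-r["tz"]*np.array([0,0,1]); yaw-=r["twist"]*90
    for i in range(0,len(rows),12): print(json.dumps(rows[i:i+12]))
E
python3 -c "
from plan import *
plan([(.462,-.187,.15,180,20),(.462,-.187,.039,180,4)])"
```

```text
from [ 0.4357 -0.2565  0.2446] 15.59 q7 -0.92
[{"tx": 0.002, "ty": -0.003, "tz": 0.005, "twist": -0.0913}, {"tx": 0.003, "ty": -0.003, "tz": 0.005, "twist": -0.0913}, {"tx": 0.003, "ty": -0.002, "tz": 0.005, "twist": -0.0913}, {"tx": 0.003, "ty": -0.002, "tz": 0.005, "twist": -0.0913}, {"tx": 0.003, "ty": -0.001, "tz": 0.005, "twist": -0.0913}, {"tx": 0.004, "ty": -0.001, "tz": 0.005, "twist": -0.0914}, {"tx": 0.004, "ty": -0.0, "tz": 0.005, "twist": -0.0913}, {"tx": 0.004, "ty": 0.0, "tz": 0.005, "twist": -0.0914}, {"tx": 0.004, "ty": 0.001, "tz": 0.005, "twist": -0.0913}, {"tx": 0.003, "ty": 0.001, "tz": 0.005, "twist": -0.0914}, {"tx": 0.003, "ty": 0.002, "tz": 0.004, "twist": -0.0913}, {"tx": 0.003, "ty": 0.002, "tz": 0.005, "twist": -0.0914}]
[{"tx": 0.003, "ty": 0.003, "tz": 0.004, "twist": -0.0913}, {"tx": 0.002, "ty": 0.003, "tz": 0.005, "twist": -0.0914}, {"tx": 0.002, "ty": 0.003, "tz": 0.004, "twist": -0.0913}, {"tx": 0.001, "ty": 0.003, "tz": 0.005, "twist": -0.0914}, {"tx": 0.001, "ty": 0.004, "tz": 0.004, "twist": -0.0913}, {"tx": 0.0, "ty": 0.004, "tz": 0.005, "twist": -0.0914}, {"tx": -0.0, "ty": 0.003, "tz": 0.004, "twist": -0.0913}, {"tx": -0.001, "ty": 0.004, "tz": 0.005, "twist": -0.0914}, {"tx": 0.0, "ty": -0.0, "tz": 0.028, "twist": 0.0}, {"tx": 0.0, "ty": -0.0, "tz": 0.028, "twist": 0.0}, {"tx": 0.0, "ty": -0.0, "tz": 0.027, "twist": 0.0}, {"tx": 0.0, "ty": -0.0, "tz": 0.028, "twist": 0.0}]
```

Request:
move_arm([
  {"tx":0.003,"ty":-0.003,"tz":0,"twist":-0.091},
  {"tx":0.003,"ty":-0.003,"tz":0,"twist":-0.091},
  {"tx":0.003,"ty":-0.002,"tz":0,"twist":-0.091},
  {"tx":0.003,"ty":-0.002,"tz":0,"twist":-0.091},
  {"tx":0.003,"ty":-0.001,"tz":0,"twist":-0.091},
  {"tx":0.004,"ty":-0.001,"tz":0,"twist":-0.091},
  {"tx":0.004,"ty":0,"tz":0,"twist":-0.091},
  {"tx":0.004,"ty":0,"tz":0,"twist":-0.091},
  {"tx":0.004,"ty":0.001,"tz":0,"twist":-0.091},
  {"tx":0.003,"ty":0.001,"tz":0,"twist":-0.091},
  {"tx":0.003,"ty":0.002,"tz":0,"twist":-0.091},
  {"tx":0.003,"ty":0.002,"tz":0,"twist":-0.091},
])

```text
clock: 4.15
position: [0.4529, -0.2142, 0.2447]
ee_rot: [-1.706, -2.638, 0.001]
force: [-0.7, -1.5, 0.0]
width: 0.599
gripper_force: 0.0
```

Request:
move_arm([
  {"tx":0.003,"ty":0.003,"tz":0.005,"twist":-0.0915},
  {"tx":0.002,"ty":0.003,"tz":0.005,"twist":-0.0915},
  {"tx":0.002,"ty":0.003,"tz":0.005,"twist":-0.0915},
  {"tx":0.001,"ty":0.003,"tz":0.005,"twist":-0.0915},
  {"tx":0.001,"ty":0.004,"tz":0.005,"twist":-0.0915},
  {"tx":0,"ty":0.004,"tz":0.005,"twist":-0.0915},
  {"tx":0,"ty":0.004,"tz":0.005,"twist":-0.0915},
  {"tx":-0.001,"ty":0.004,"tz":0.005,"twist":-0.0915},
  {"tx":0,"ty":0,"tz":0,"twist":0},
  {"tx":0,"ty":0,"tz":0,"twist":0},
  {"tx":0,"ty":0,"tz":0,"twist":0},
])

```text
clock: 5.25
position: [0.4642, -0.185, 0.205]
ee_rot: [0.01, 3.141, -0.001]
force: [0.0, 0.2, -0.1]
width: 0.601
gripper_force: 0.0
```

```bash
python3 - <<'E'
from fit import *
for i in range(2):
    im,T=look("w3",{})
    K=arm.calibration("wrist")["K"]
    for x in [[.4619,-.1868],[.58,-.3506],[.4488,-.3351]]:
        print(proj(np.array([x+[.016]]),K,T),*fitpin(im,T,x,thr=147))
E
```

```text
5.25 [ 0.4642 -0.185   0.205 ] yaw 179.63772100914233 [ 0.8293  0.3409 -0.7081  1.8587  0.2563  1.034   1.5817] 0.600661501277774
[[250.1218 171.7801]] [ 0.4642 -0.1852] 0.9710333350668261
[[132.3906 258.1557]] [ 0.58   -0.3506] 0.0
[[131.1984 163.4059]] [ 0.4513 -0.3341] 0.9654004245900899
5.3 [ 0.4643 -0.1848  0.205 ] yaw 179.69674213481017 [ 0.829   0.3409 -0.7083  1.8588  0.2564  1.0341  1.5822] 0.6016974100788354
[[249.9971 171.6866]] [ 0.4642 -0.1854] 0.9703649786835812
[[132.2061 257.9555]] [ 0.58   -0.3506] 0.0
[[131.1002 163.2048]] [ 0.4513 -0.3339] 0.9633904418394951
```

Request:
move_arm([
  {"tx":0,"ty":0,"tz":0.04,"twist":0},
  {"tx":0,"ty":0,"tz":0.04,"twist":0},
  {"tx":0,"ty":0,"tz":0.04,"twist":0},
  {"tx":0,"ty":0,"tz":0.03,"twist":0},
  {"tx":0,"ty":0,"tz":0.016,"twist":0},
  {"tx":0,"ty":0,"tz":0,"twist":0},
])

```text
clock: 5.95
position: [0.463, -0.1839, 0.0369]
ee_rot: [-0.004, -3.138, -0.002]
force: [0.5, -0.2, 0.8]
width: 0.599
gripper_force: 0.0
```

Request:
move_arm([
  {"tx":0,"ty":0,"tz":0,"twist":0},
  {"tx":0,"ty":0,"tz":0,"twist":0},
  {"tx":0,"ty":0,"tz":0,"twist":0},
  {"tx":0,"ty":0,"tz":0,"twist":0},
  {"tx":0,"ty":0,"tz":0,"twist":0},
  {"tx":0,"ty":0,"tz":0,"twist":0},
], gripper=1, squeeze=35)

```text
clock: 6.55
position: [0.4649, -0.1844, 0.0395]
ee_rot: [0.003, 3.141, -0.001]
force: [-1.6, -0.1, 7.7]
width: 0.28
gripper_force: 35.0
```

Request:
move_arm([
  {"tx":0,"ty":0,"tz":-0.02,"twist":0},
  {"tx":0,"ty":0,"tz":-0.04,"twist":0},
  {"tx":0,"ty":0,"tz":-0.045,"twist":0},
  {"tx":0,"ty":0,"tz":-0.045,"twist":0},
  {"tx":-0.015,"ty":0.035,"tz":-0.02,"twist":0},
  {"tx":-0.02,"ty":0.042,"tz":-0.015,"twist":0},
  {"tx":-0.02,"ty":0.042,"tz":-0.015,"twist":0},
  {"tx":-0.02,"ty":0.042,"tz":-0.015,"twist":0},
  {"tx":-0.02,"ty":0.042,"tz":-0.015,"twist":0},
  {"tx":-0.02,"ty":0.042,"tz":-0.01,"twist":0},
  {"tx":-0.02,"ty":0.042,"tz":-0.01,"twist":0},
  {"tx":-0.02,"ty":0.038,"tz":-0.01,"twist":0},
])

```text
clock: 7.75
position: [0.6198, 0.1424, 0.2984]
ee_rot: [-0.002, -3.14, 0.001]
force: [0.8, -1.1, -4.3]
width: 0.276
gripper_force: 35.0
```

Request:
move_arm([
  {"tx":0,"ty":0,"tz":0,"twist":0},
  {"tx":0,"ty":0,"tz":0,"twist":0},
  {"tx":0,"ty":0,"tz":0,"twist":0},
  {"tx":0,"ty":0,"tz":0,"twist":0},
])

```text
clock: 8.15
position: [0.6197, 0.1387, 0.2981]
ee_rot: [-0.006, -3.141, 0.002]
force: [0.4, 1.0, -6.0]
width: 0.277
gripper_force: 35.0
```

```bash
python3 - <<'E'
from l import *
im,T=look("w4",{"bore1":.032,"case":0,"lid_hinge":.1})
np.save("T4.npy",T)
E
```

```text
8.15 [0.6197 0.1387 0.2981] yaw 179.7846816118384 [ 0.1604  0.5108 -0.745   1.391   0.3455  1.3736  0.9789] 0.27723043472964143
bore1 0.93 [259.1  64.3] [0.4762 0.1497 0.032 ]
bore1 0.92 [263.9 158.8] [0.6124 0.1562 0.032 ]
bore1 0.77 [262.3 114.4] [0.5486 0.1539 0.032 ]
case 0.82 [255.2 114.1] [0.5478 0.1442 0.    ]
lid_hinge 0.6 [315.7 110. ] [0.5428 0.2158 0.1   ]
```

View pics/w4.png

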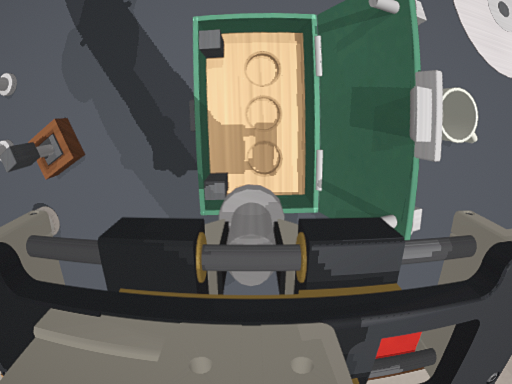

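Wrist view: case with bores at about (262,68), (263,112) and (263,157), lid leaning right, tab at (428,115), stand at left (55,148). I'll fit the case's opening and insert.

```bash
cat > fitcase.py <<'E'
from fit import *
im=cv2.imread("pics/w4.png")[:,:,::-1].copy();T=np.load("T4.npy");K=arm.calibration("wrist")["K"]
g=cv2.resize(im,None,fx=S,fy=S).astype(int)
w=((g[:,:,0]-g[:,:,2]>35)).astype(np.uint8)
w[:, :203*S]=0;w[:,306*S:]=0
w=cv2.morphologyEx(w,cv2.MORPH_CLOSE,np.ones((25,25)))
ign=np.zeros_like(w); ign[182*S:]=1
def cp(v,x,y,z):
    c,s=np.cos(v[2]),np.sin(v[2]);x=np.asarray(x);y=np.asarray(y);return np.c_[v[0]+c*x-s*y,v[1]+s*x+c*y,np.full(len(x),z)]
B=np.array
def quad(v,x0,x1,y0,y1,z): return cp(v,B([x0,x1,x1,x0]),B([y0,y0,y1,y1]),z)
def cm(v):
    a=np.zeros_like(w);hull(a,quad(v,-.119,.119,-.069,.069,.032),K,T)
    b=np.zeros_like(w);hull(b,quad(v,-.119,.119,-.069,.069,.1),K,T)
    a&=b
    for sx in (-1,1):
        m=np.zeros_like(w);q=[quad(v,sx*.095-.012,sx*.095+.012,-.069,-.045,z) for z in (.032,.095)]
        hull(m,np.r_[q[0],q[1]],K,T); a[m>0]=0
    a[ign>0]=0
    return a
w[ign>0]=0
if __name__=="__main__":
    best=None
    v,s=fitgen(w,cm,[.548,.144,.03],[.01,.01,.05]);print(v,np.degrees(v[2]),s)
    for i in (-1,0,1): print("bore",i+2,cp(v,[i*.065],[.01],.032), proj(cp(v,[i*.065],[.01],.032),K,T))
    print("screws",cp(v,[-.095,.095],[.075-.131]*2,.13),"tab",cp(v,[0],[-.085],.108))
    o=im.copy();m=cv2.resize(cm(v),(512,384),interpolation=cv2.INTER_AREA);cs,_=cv2.findContours(m,0,1);cv2.drawContours(o,cs,-1,(255,0,0),1)
    for i in (-1,0,1):
        c=cp(v,[i*.065],[.01],.032)[0]; cv2.polylines(o,[np.round(proj(circ(c[0],c[1],.032,.0235),K,T)).astype(np.int32)],True,(0,0,255),1)
    cv2.imwrite("pics/o4.png",cv2.resize(o[0:230,180:340],None,fx=2.6,fy=2.6)[:,:,::-1])
    np.save("case.npy",v)
E
python3 fitcase.py
```

```text
[0.5449 0.1457 0.0224] 1.28382934053147 0.9743737854078791
bore 1 [[0.4797 0.1542 0.032 ]] [[262.3674  66.7006]]
bore 2 [[0.5447 0.1557 0.032 ]] [[263.5617 111.6901]]
bore 3 [[0.6097 0.1571 0.032 ]] [[264.536  156.9324]]
screws [[0.4512 0.0875 0.13  ]
 [0.6412 0.0918 0.13  ]] tab [[0.5468 0.0607 0.108 ]]
```

View pics/o4.png

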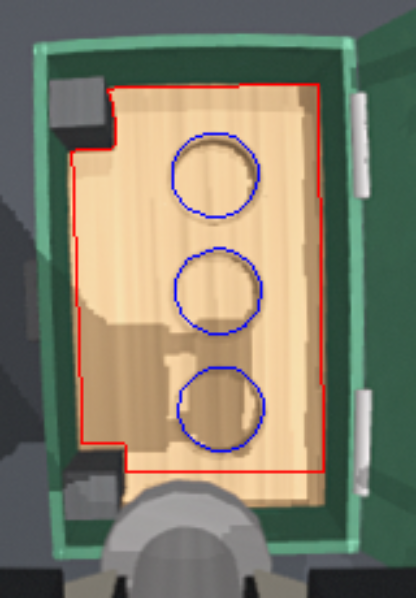

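```bash
python3 -c "
from plan import *
plan([(.6097,.1571,.21,255,10),(.6097,.1571,.11,255,2)])"
```

```text
from [0.6199 0.1395 0.2987] 179.82 q7 0.98
[{"tx": 0.001, "ty": 0.002, "tz": 0.009, "twist": -0.0835}, {"tx": 0.001, "ty": 0.002, "tz": 0.009, "twist": -0.0835}, {"tx": 0.001, "ty": 0.002, "tz": 0.009, "twist": -0.0835}, {"tx": 0.0, "ty": 0.002, "tz": 0.009, "twist": -0.0835}, {"tx": -0.0, "ty": 0.002, "tz": 0.009, "twist": -0.0835}, {"tx": -0.0, "ty": 0.002, "tz": 0.009, "twist": -0.0836}, {"tx": -0.001, "ty": 0.002, "tz": 0.009, "twist": -0.0835}, {"tx": -0.001, "ty": 0.002, "tz": 0.009, "twist": -0.0836}, {"tx": -0.001, "ty": 0.001, "tz": 0.008, "twist": -0.0835}, {"tx": -0.001, "ty": 0.002, "tz": 0.009, "twist": -0.0836}, {"tx": 0.0, "ty": -0.0, "tz": 0.05, "twist": 0.0}, {"tx": 0.0, "ty": -0.0, "tz": 0.05, "twist": 0.0}]
```

Request:
move_arm([
  {"tx":0.001,"ty":0.002,"tz":0.009,"twist":-0.0835},
  {"tx":0.001,"ty":0.002,"tz":0.009,"twist":-0.0835},
  {"tx":0.001,"ty":0.002,"tz":0.009,"twist":-0.0835},
  {"tx":0,"ty":0.002,"tz":0.009,"twist":-0.0835},
  {"tx":0,"ty":0.002,"tz":0.009,"twist":-0.0835},
  {"tx":0,"ty":0.002,"tz":0.009,"twist":-0.0835},
  {"tx":-0.001,"ty":0.002,"tz":0.009,"twist":-0.0835},
  {"tx":-0.001,"ty":0.002,"tz":0.009,"twist":-0.0835},
  {"tx":-0.001,"ty":0.002,"tz":0.009,"twist":-0.0835},
  {"tx":-0.001,"ty":0.002,"tz":0.009,"twist":-0.0835},
  {"tx":0,"ty":0,"tz":0,"twist":0},
  {"tx":0,"ty":0,"tz":0,"twist":0},
])

```text
clock: 9.55
position: [0.609, 0.1584, 0.2088]
ee_rot: [1.908, -2.496, -0.0]
force: [0.3, 0.0, -4.1]
width: 0.279
gripper_force: 35.0
```

```bash
python3 -c "
from plan import *
plan([(.6097,.1571,.13,255,4),(.6097,.1571,.08,255,2)],4)"
```

```text
from [0.609  0.1584 0.2088] -105.21 q7 2.05
[{"tx": 0.0003, "ty": -0.0003, "tz": 0.0197, "twist": -1.0006}, {"tx": 0.0002, "ty": 0.0003, "tz": 0.0197, "twist": -1.0006}, {"tx": -0.0003, "ty": 0.0003, "tz": 0.0197, "twist": -1.0005}, {"tx": -0.0002, "ty": -0.0002, "tz": 0.0197, "twist": -1.0006}, {"tx": 0.0, "ty": -0.0, "tz": 0.025, "twist": 0.0}, {"tx": 0.0, "ty": -0.0, "tz": 0.025, "twist": 0.0}]
```

Request:
move_arm([
  {"tx":0.001,"ty":-0.001,"tz":0.035,"twist":0},
  {"tx":0,"ty":0,"tz":0.035,"twist":0},
  {"tx":0,"ty":0,"tz":0.035,"twist":0},
  {"tx":0,"ty":0,"tz":0.02,"twist":0},
  {"tx":0,"ty":0,"tz":0.005,"twist":0},
  {"tx":0,"ty":0,"tz":0,"twist":0},
  {"tx":0,"ty":0,"tz":0,"twist":0},
])

```text
clock: 10.25
position: [0.6106, 0.1583, 0.0805]
ee_rot: [-1.911, 2.491, -0.001]
force: [-1.3, 0.3, -4.8]
width: 0.273
gripper_force: 35.0
```

Request:
move_arm([
  {"tx":0,"ty":0,"tz":0.004,"twist":0},
  {"tx":0,"ty":0,"tz":0.004,"twist":0},
  {"tx":0,"ty":0,"tz":0.004,"twist":0},
])

```text
clock: 10.55
position: [0.6104, 0.1577, 0.0671]
ee_rot: [-1.912, 2.491, -0.001]
force: [2.5, -0.4, -3.2]
width: 0.274
gripper_force: 35.0
```

Request:
move_arm([
  {"tx":0,"ty":0,"tz":0.005,"twist":0},
  {"tx":0,"ty":0,"tz":0.005,"twist":0},
  {"tx":0,"ty":0,"tz":0.003,"twist":0},
  {"tx":0,"ty":0,"tz":0.002,"twist":0},
  {"tx":0,"ty":0,"tz":0,"twist":0},
  {"tx":0,"ty":0,"tz":0,"twist":0},
])

```text
clock: 11.15
position: [0.6102, 0.1577, 0.0518]
ee_rot: [-1.913, 2.491, -0.001]
force: [5.7, -0.4, -4.7]
width: 0.276
gripper_force: 35.0
```

Request:
move_arm([
  {"tx":0,"ty":0,"tz":0.001,"twist":0},
  {"tx":0,"ty":0,"tz":0,"twist":0},
])

```text
clock: 11.35
position: [0.6104, 0.158, 0.0516]
ee_rot: [-1.912, 2.49, -0.001]
force: [4.9, -0.3, 3.5]
width: 0.273
gripper_force: 35.0
```

Request:
move_arm([
  {"tx":0,"ty":0,"tz":0,"twist":0},
  {"tx":0,"ty":0,"tz":0,"twist":0},
  {"tx":0,"ty":0,"tz":0,"twist":0},
  {"tx":0,"ty":0,"tz":-0.02,"twist":0},
  {"tx":0,"ty":0,"tz":-0.035,"twist":0},
  {"tx":0,"ty":0,"tz":-0.04,"twist":0},
  {"tx":0,"ty":0,"tz":-0.04,"twist":0},
  {"tx":0,"ty":0,"tz":-0.02,"twist":0},
  {"tx":0,"ty":0,"tz":0,"twist":0},
], gripper=-0.1)

```text
clock: 12.25
position: [0.6103, 0.1589, 0.209]
ee_rot: [-1.912, 2.488, -0.002]
force: [0.1, 1.0, -0.4]
width: 0.553
gripper_force: 0.0
```

```bash
python3 -c "
from plan import *
s=pose()
print(s)
import numpy as np
plan([(.52,-.23,.215,-180,12)])"
```

```text
(array([0.61027556, 0.15892246, 0.20895082]), np.float64(-104.92804535317856), {'clock': 12.25, 'joints': array([ 0.27970098,  0.66605303, -1.02591964,  1.52783182,  0.58596041,
        1.27671323,  2.05913355]), 'dq': array([-0.00600553,  0.03760568,  0.03876759,  0.05704956,  0.02114928,
       -0.03798492, -0.01653455]), 'joint_efforts': array([  0.8797868 , -68.88115168, -17.80781329, -28.49354982,
        -0.13659152,   0.74000202,   0.26749338]), 'position': array([0.61027556, 0.15892246, 0.20895082]), 'ee_rot': array([-1.91156026e+00,  2.48796859e+00, -1.70591927e-03]), 'force': array([ 0.05837089,  1.03199242, -0.35049427]), 'ft_torque': array([ 0.14540491, -0.09343549,  0.01189027]), 'gripper_force': 0.0, 'width': 0.5533529759409991})
from [0.6103 0.1589 0.209 ] -104.93 q7 2.06
[{"tx": 0.033, "ty": -0.001, "tz": -0.001, "twist": 0.0695}, {"tx": 0.033, "ty": -0.005, "tz": -0.0, "twist": 0.0695}, {"tx": 0.032, "ty": -0.008, "tz": -0.001, "twist": 0.0695}, {"tx": 0.031, "ty": -0.012, "tz": -0.0, "twist": 0.0695}, {"tx": 0.03, "ty": -0.015, "tz": -0.001, "twist": 0.0695}, {"tx": 0.028, "ty": -0.018, "tz": -0.0, "twist": 0.0695}, {"tx": 0.026, "ty": -0.021, "tz": -0.001, "twist": 0.0695}, {"tx": 0.023, "ty": -0.024, "tz": -0.0, "twist": 0.0695}, {"tx": 0.021, "ty": -0.026, "tz": -0.001, "twist": 0.0695}, {"tx": 0.017, "ty": -0.028, "tz": -0.0, "twist": 0.0695}, {"tx": 0.014, "ty": -0.03, "tz": -0.001, "twist": 0.0696}, {"tx": 0.011, "ty": -0.032, "tz": -0.0, "twist": 0.0695}]
```

```bash
python3 -c "
from plan import *
plan([(.582,-.349,.205,-180,12)])"
```

```text
from [0.6103 0.1589 0.209 ] -104.93 q7 2.06
[{"tx": 0.042, "ty": -0.009, "tz": 0.0, "twist": 0.0695}, {"tx": 0.04, "ty": -0.013, "tz": 0.0, "twist": 0.0695}, {"tx": 0.039, "ty": -0.017, "tz": 0.0, "twist": 0.0695}, {"tx": 0.036, "ty": -0.022, "tz": 0.0, "twist": 0.0695}, {"tx": 0.034, "ty": -0.025, "tz": 0.0, "twist": 0.0695}, {"tx": 0.031, "ty": -0.029, "tz": 0.001, "twist": 0.0695}, {"tx": 0.028, "ty": -0.032, "tz": 0.0, "twist": 0.0695}, {"tx": 0.024, "ty": -0.035, "tz": 0.001, "twist": 0.0695}, {"tx": 0.02, "ty": -0.037, "tz": 0.0, "twist": 0.0695}, {"tx": 0.016, "ty": -0.039, "tz": 0.001, "twist": 0.0695}, {"tx": 0.011, "ty": -0.041, "tz": 0.0, "twist": 0.0696}, {"tx": 0.007, "ty": -0.042, "tz": 0.001, "twist": 0.0695}]
```

Request:
move_arm([
  {"tx":0.042,"ty":-0.009,"tz":0,"twist":0.0695},
  {"tx":0.04,"ty":-0.013,"tz":0,"twist":0.0695},
  {"tx":0.039,"ty":-0.017,"tz":0,"twist":0.0695},
  {"tx":0.036,"ty":-0.022,"tz":0,"twist":0.0695},
  {"tx":0.034,"ty":-0.025,"tz":0,"twist":0.0695},
  {"tx":0.031,"ty":-0.029,"tz":0,"twist":0.0695},
  {"tx":0.028,"ty":-0.032,"tz":0,"twist":0.0695},
  {"tx":0.024,"ty":-0.035,"tz":0,"twist":0.0695},
  {"tx":0.02,"ty":-0.037,"tz":0,"twist":0.0695},
  {"tx":0.016,"ty":-0.039,"tz":0,"twist":0.0695},
  {"tx":0.011,"ty":-0.041,"tz":0,"twist":0.0695},
  {"tx":0.007,"ty":-0.042,"tz":0,"twist":0.0695},
])

```text
clock: 13.45
position: [0.5798, -0.3515, 0.2041]
ee_rot: [-0.007, -3.139, -0.001]
force: [0.5, -0.1, -1.0]
width: 0.549
gripper_force: 0.0
```

Request:
move_arm([
  {"tx":0,"ty":0,"tz":0,"twist":0},
  {"tx":0,"ty":0,"tz":0,"twist":0},
  {"tx":0,"ty":0,"tz":0,"twist":0},
])

```text
clock: 13.75
position: [0.581, -0.3484, 0.2048]
ee_rot: [0.004, -3.14, -0.003]
force: [0.6, -0.1, 0.2]
width: 0.55
gripper_force: 0.0
```

```bash
cat > pins.py <<'E'
from fit import *
im,T=look(sys.argv[1],{})
for q in arm.place_of("wrist","pin1_mid")[:4]:
    x=atz("wrist",q["point"],.04,T)[:2]
    print(round(q["conf"],2),x,*fitpin(im,T,x,thr=147))
for x in [[.582,-.349],[.451,-.334]]: print(x,*fitpin(im,T,x,thr=147))
E
python3 pins.py w5
```

```text
13.75 [ 0.581  -0.3484  0.2048] yaw -179.87175921279527 [ 0.8726  0.6367 -0.6948  1.4132  0.4127  1.2414  1.7138] 0.5503748371091408
[0.582, -0.349] [ 0.582  -0.3462] 0.9676247794956937
[0.451, -0.334] [ 0.4503 -0.3315] 0.9786895832298446
```

Request:
move_arm([
  {"tx":-0.001,"ty":0.002,"tz":0.04,"twist":0},
  {"tx":0,"ty":0,"tz":0.04,"twist":0},
  {"tx":0,"ty":0,"tz":0.04,"twist":0},
  {"tx":0,"ty":0,"tz":0.03,"twist":0},
  {"tx":0,"ty":0,"tz":0.016,"twist":0},
  {"tx":0,"ty":0,"tz":0,"twist":0},
])

```text
clock: 14.45
position: [0.581, -0.3468, 0.0377]
ee_rot: [0.002, -3.138, -0.003]
force: [-0.5, -0.7, 1.2]
width: 0.551
gripper_force: 0.0
```

Request:
move_arm([
  {"tx":0,"ty":0,"tz":0,"twist":0},
  {"tx":0,"ty":0,"tz":0,"twist":0},
  {"tx":0,"ty":0,"tz":0,"twist":0},
  {"tx":0,"ty":0,"tz":0,"twist":0},
  {"tx":0,"ty":0,"tz":0,"twist":0},
], gripper=1)

```text
clock: 14.95
position: [0.5831, -0.3476, 0.0411]
ee_rot: [-0.0, 3.14, -0.0]
force: [-0.5, 2.7, 6.9]
width: 0.276
gripper_force: 34.9
```

Request:
move_arm([
  {"tx":0,"ty":0,"tz":-0.02,"twist":0},
  {"tx":0,"ty":0,"tz":-0.04,"twist":0},
  {"tx":0,"ty":0,"tz":-0.045,"twist":0},
  {"tx":0,"ty":0,"tz":-0.045,"twist":0},
  {"tx":0,"ty":0,"tz":-0.03,"twist":0},
  {"tx":0,"ty":0,"tz":-0.01,"twist":0},
  {"tx":0,"ty":0,"tz":0,"twist":0},
])

```text
clock: 15.65
position: [0.5822, -0.3484, 0.2302]
ee_rot: [0.001, 3.141, -0.002]
force: [0.4, -0.1, -5.8]
width: 0.276
gripper_force: 34.9
```

```bash
python3 -c "
from plan import *
plan([(.5457,.1565,.21,-105,12)])"
```

```text
from [ 0.5822 -0.3484  0.2302] 179.97 q7 1.72
[{"tx": 0.003, "ty": 0.042, "tz": 0.002, "twist": 0.2639}, {"tx": 0.02, "ty": 0.037, "tz": 0.002, "twist": 0.2639}, {"tx": 0.033, "ty": 0.026, "tz": 0.002, "twist": 0.2639}, {"tx": 0.041, "ty": 0.011, "tz": 0.002, "twist": 0.2638}, {"tx": 0.042, "ty": -0.007, "tz": 0.002, "twist": 0.2639}, {"tx": 0.035, "ty": -0.023, "tz": 0.001, "twist": 0.2638}, {"tx": 0.023, "ty": -0.035, "tz": 0.002, "twist": 0.2639}, {"tx": 0.007, "ty": -0.042, "tz": 0.001, "twist": 0.2638}, {"tx": -0.01, "ty": -0.041, "tz": 0.002, "twist": 0.2639}, {"tx": -0.026, "ty": -0.033, "tz": 0.001, "twist": 0.2638}, {"tx": -0.037, "ty": -0.02, "tz": 0.002, "twist": 0.2639}, {"tx": -0.042, "ty": -0.004, "tz": 0.001, "twist": 0.2638}]
```

```bash
sed -i 's/        d0=.*/        ty=yaw+(ty-yaw+180)%360-180/' plan.py; python3 -c "
from plan import *
plan([(.5457,.1565,.21,255,12)])"
```

```text
from [ 0.5822 -0.3484  0.2302] 179.97 q7 1.72
[{"tx": 0.003, "ty": 0.042, "tz": 0.002, "twist": -0.0695}, {"tx": -0.002, "ty": 0.042, "tz": 0.002, "twist": -0.0695}, {"tx": -0.006, "ty": 0.042, "tz": 0.002, "twist": -0.0695}, {"tx": -0.011, "ty": 0.041, "tz": 0.002, "twist": -0.0695}, {"tx": -0.015, "ty": 0.039, "tz": 0.002, "twist": -0.0695}, {"tx": -0.019, "ty": 0.038, "tz": 0.001, "twist": -0.0695}, {"tx": -0.023, "ty": 0.035, "tz": 0.002, "twist": -0.0694}, {"tx": -0.027, "ty": 0.033, "tz": 0.001, "twist": -0.0695}, {"tx": -0.03, "ty": 0.029, "tz": 0.002, "twist": -0.0694}, {"tx": -0.033, "ty": 0.026, "tz": 0.001, "twist": -0.0695}, {"tx": -0.036, "ty": 0.022, "tz": 0.002, "twist": -0.0694}, {"tx": -0.038, "ty": 0.018, "tz": 0.001, "twist": -0.0695}]
```

Request:
move_arm([
  {"tx":0.003,"ty":0.042,"tz":0.002,"twist":-0.0695},
  {"tx":-0.002,"ty":0.042,"tz":0.002,"twist":-0.0695},
  {"tx":-0.006,"ty":0.042,"tz":0.002,"twist":-0.0695},
  {"tx":-0.011,"ty":0.041,"tz":0.002,"twist":-0.0695},
  {"tx":-0.015,"ty":0.039,"tz":0.002,"twist":-0.0695},
  {"tx":-0.019,"ty":0.038,"tz":0.001,"twist":-0.0695},
  {"tx":-0.023,"ty":0.035,"tz":0.002,"twist":-0.0695},
  {"tx":-0.027,"ty":0.033,"tz":0.001,"twist":-0.0695},
  {"tx":-0.03,"ty":0.029,"tz":0.002,"twist":-0.0695},
  {"tx":-0.033,"ty":0.026,"tz":0.001,"twist":-0.0695},
  {"tx":-0.036,"ty":0.022,"tz":0.002,"twist":-0.0695},
  {"tx":-0.038,"ty":0.018,"tz":0.001,"twist":-0.0695},
])

```text
clock: 16.85
position: [0.544, 0.1568, 0.2068]
ee_rot: [1.917, -2.484, -0.002]
force: [1.5, -0.4, -5.6]
width: 0.281
gripper_force: 34.9
```

Request:
move_arm([
  {"tx":0,"ty":0,"tz":0,"twist":0},
  {"tx":0,"ty":0,"tz":0,"twist":0},
  {"tx":0,"ty":0,"tz":0,"twist":0},
  {"tx":0,"ty":0,"tz":0,"twist":0},
])

```text
clock: 17.25
position: [0.5456, 0.1545, 0.2087]
ee_rot: [1.909, -2.493, 0.0]
force: [0.2, -0.6, -4.7]
width: 0.274
gripper_force: 35.0
```

Request:
move_arm([
  {"tx":-0.002,"ty":0,"tz":0.035,"twist":0},
  {"tx":0,"ty":0,"tz":0.035,"twist":0},
  {"tx":0,"ty":0,"tz":0.035,"twist":0},
  {"tx":0,"ty":0,"tz":0.02,"twist":0},
  {"tx":0,"ty":0,"tz":0.005,"twist":0},
  {"tx":0,"ty":0,"tz":0.002,"twist":0},
  {"tx":0,"ty":0,"tz":0.003,"twist":0},
  {"tx":0,"ty":0,"tz":0.003,"twist":0},
  {"tx":0,"ty":0,"tz":0.003,"twist":0},
])

```text
clock: 18.15
position: [0.5467, 0.1583, 0.0694]
ee_rot: [-1.912, 2.491, -0.001]
force: [-0.3, 0.3, -4.7]
width: 0.271
gripper_force: 35.0
```

Request:
move_arm([
  {"tx":0,"ty":0,"tz":0.003,"twist":0},
  {"tx":0,"ty":0,"tz":0.003,"twist":0},
])

```text
clock: 18.35
position: [0.5463, 0.1581, 0.0627]
ee_rot: [-1.913, 2.492, -0.001]
force: [0.9, -1.3, -4.8]
width: 0.276
gripper_force: 35.0
```

Request:
move_arm([
  {"tx":0,"ty":0,"tz":0.004,"twist":0},
  {"tx":0,"ty":0,"tz":0.003,"twist":0},
  {"tx":0,"ty":0,"tz":0.002,"twist":0},
  {"tx":0,"ty":0,"tz":0.001,"twist":0},
  {"tx":0,"ty":0,"tz":0,"twist":0},
])

```text
clock: 18.85
position: [0.5462, 0.1584, 0.0531]
ee_rot: [-1.913, 2.491, -0.001]
force: [-0.6, -2.0, 0.0]
width: 0.274
gripper_force: 35.0
```

Request:
move_arm([
  {"tx":0,"ty":0,"tz":0.001,"twist":0},
  {"tx":0,"ty":0,"tz":0,"twist":0},
])

```text
clock: 19.05
position: [0.5462, 0.1586, 0.053]
ee_rot: [-1.913, 2.491, -0.001]
force: [-4.0, -3.7, 11.8]
width: 0.277
gripper_force: 35.0
```

Request:
move_arm([
  {"tx":0,"ty":0,"tz":0,"twist":0},
  {"tx":0,"ty":0,"tz":0,"twist":0},
  {"tx":0,"ty":0,"tz":0,"twist":0},
  {"tx":0,"ty":0,"tz":-0.02,"twist":0},
  {"tx":0,"ty":0,"tz":-0.035,"twist":0},
  {"tx":0,"ty":0,"tz":-0.04,"twist":0},
  {"tx":0,"ty":0,"tz":-0.04,"twist":0},
  {"tx":0,"ty":0,"tz":-0.02,"twist":0},
  {"tx":0,"ty":0,"tz":0,"twist":0},
], gripper=-0.1)

```text
clock: 19.95
position: [0.5473, 0.1597, 0.2099]
ee_rot: [-1.91, 2.487, -0.002]
force: [-0.4, 0.7, 0.3]
width: 0.55
gripper_force: 0.0
```

```bash
python3 -c "
from plan import *
plan([(.451,-.333,.205,180,12)])"
```

```text
from [0.5473 0.1597 0.2099] -104.95 q7 2.01
[{"tx": 0.042, "ty": -0.003, "tz": 0.0, "twist": 0.0695}, {"tx": 0.041, "ty": -0.007, "tz": 0.0, "twist": 0.0695}, {"tx": 0.04, "ty": -0.012, "tz": 0.0, "twist": 0.0695}, {"tx": 0.039, "ty": -0.016, "tz": 0.001, "twist": 0.0695}, {"tx": 0.037, "ty": -0.02, "tz": 0.0, "twist": 0.0695}, {"tx": 0.034, "ty": -0.024, "tz": 0.001, "twist": 0.0695}, {"tx": 0.031, "ty": -0.028, "tz": 0.0, "twist": 0.0695}, {"tx": 0.028, "ty": -0.031, "tz": 0.001, "twist": 0.0695}, {"tx": 0.025, "ty": -0.034, "tz": 0.0, "twist": 0.0695}, {"tx": 0.021, "ty": -0.036, "tz": 0.001, "twist": 0.0695}, {"tx": 0.016, "ty": -0.038, "tz": 0.0, "twist": 0.0695}, {"tx": 0.013, "ty": -0.04, "tz": 0.001, "twist": 0.0694}]
```

Request:
move_arm([
  {"tx":0.042,"ty":-0.003,"tz":0,"twist":0.0695},
  {"tx":0.041,"ty":-0.007,"tz":0,"twist":0.0695},
  {"tx":0.04,"ty":-0.012,"tz":0,"twist":0.0695},
  {"tx":0.039,"ty":-0.016,"tz":0.001,"twist":0.0695},
  {"tx":0.037,"ty":-0.02,"tz":0,"twist":0.0695},
  {"tx":0.034,"ty":-0.024,"tz":0.001,"twist":0.0695},
  {"tx":0.031,"ty":-0.028,"tz":0,"twist":0.0695},
  {"tx":0.028,"ty":-0.031,"tz":0.001,"twist":0.0695},
  {"tx":0.025,"ty":-0.034,"tz":0,"twist":0.0695},
  {"tx":0.021,"ty":-0.036,"tz":0.001,"twist":0.0695},
  {"tx":0.016,"ty":-0.038,"tz":0,"twist":0.0695},
  {"tx":0.013,"ty":-0.04,"tz":0.001,"twist":0.0695},
])

```text
clock: 21.15
position: [0.4483, -0.3358, 0.2007]
ee_rot: [-0.007, -3.141, -0.001]
force: [1.0, 1.1, 0.9]
width: 0.549
gripper_force: 0.0
```

Request:
move_arm([
  {"tx":0,"ty":0,"tz":0,"twist":0},
  {"tx":0,"ty":0,"tz":0,"twist":0},
  {"tx":0,"ty":0,"tz":0,"twist":0},
])

```text
clock: 21.45
position: [0.4495, -0.3328, 0.2011]
ee_rot: [0.004, -3.141, -0.002]
force: [-1.4, 0.2, -0.0]
width: 0.549
gripper_force: 0.0
```

```bash
python3 pins.py w6
```

```text
21.45 [ 0.4495 -0.3328  0.2011] yaw -179.87023728394882 [ 1.0788  0.4588 -0.7487  1.7235  0.3446  1.0968  1.7947] 0.5494034917708557
[0.582, -0.349] [ 0.582 -0.349] 0.0
[0.451, -0.334] [ 0.4515 -0.3321] 0.9639789835303627
```

Request:
move_arm([
  {"tx":-0.002,"ty":0.001,"tz":0.04,"twist":0},
  {"tx":0,"ty":0,"tz":0.04,"twist":0},
  {"tx":0,"ty":0,"tz":0.04,"twist":0},
  {"tx":0,"ty":0,"tz":0.03,"twist":0},
  {"tx":0,"ty":0,"tz":0.011,"twist":0},
  {"tx":0,"ty":0,"tz":0,"twist":0},
])

```text
clock: 22.15
position: [0.451, -0.3321, 0.0398]
ee_rot: [0.002, -3.14, -0.003]
force: [-0.3, 0.6, 1.1]
width: 0.551
gripper_force: 0.0
```

Request:
move_arm([
  {"tx":0,"ty":0,"tz":0,"twist":0},
  {"tx":0,"ty":0,"tz":0,"twist":0},
  {"tx":0,"ty":0,"tz":0,"twist":0},
  {"tx":0,"ty":0,"tz":0,"twist":0},
  {"tx":0,"ty":0,"tz":0,"twist":0},
], gripper=1)

```text
clock: 22.65
position: [0.452, -0.3333, 0.0417]
ee_rot: [0.0, 3.14, -0.001]
force: [-0.4, 2.0, 7.1]
width: 0.277
gripper_force: 35.0
```

Request:
move_arm([
  {"tx":0,"ty":0,"tz":-0.02,"twist":0},
  {"tx":0,"ty":0,"tz":-0.04,"twist":0},
  {"tx":0,"ty":0,"tz":-0.045,"twist":0},
  {"tx":0,"ty":0,"tz":-0.045,"twist":0},
  {"tx":0,"ty":0,"tz":-0.03,"twist":0},
  {"tx":0,"ty":0,"tz":-0.01,"twist":0},
  {"tx":0,"ty":0,"tz":0,"twist":0},
])

```text
clock: 23.35
position: [0.4514, -0.3337, 0.2313]
ee_rot: [0.001, 3.141, -0.002]
force: [0.4, -0.5, -4.0]
width: 0.277
gripper_force: 34.9
```

```bash
python3 -c "
from plan import *
plan([(.481,.1567,.21,255,12)])"
```

```text
from [ 0.4514 -0.3337  0.2313] 179.96 q7 1.81
[{"tx": -0.002, "ty": 0.041, "tz": 0.002, "twist": -0.0695}, {"tx": -0.007, "ty": 0.04, "tz": 0.002, "twist": -0.0695}, {"tx": -0.011, "ty": 0.039, "tz": 0.002, "twist": -0.0695}, {"tx": -0.016, "ty": 0.038, "tz": 0.002, "twist": -0.0695}, {"tx": -0.02, "ty": 0.036, "tz": 0.002, "twist": -0.0695}, {"tx": -0.023, "ty": 0.034, "tz": 0.002, "twist": -0.0695}, {"tx": -0.027, "ty": 0.031, "tz": 0.002, "twist": -0.0695}, {"tx": -0.03, "ty": 0.028, "tz": 0.001, "twist": -0.0695}, {"tx": -0.033, "ty": 0.024, "tz": 0.002, "twist": -0.0694}, {"tx": -0.035, "ty": 0.021, "tz": 0.001, "twist": -0.0695}, {"tx": -0.037, "ty": 0.017, "tz": 0.002, "twist": -0.0694}, {"tx": -0.039, "ty": 0.012, "tz": 0.001, "twist": -0.0695}]
```

Request:
move_arm([
  {"tx":-0.002,"ty":0.041,"tz":0.002,"twist":-0.0695},
  {"tx":-0.007,"ty":0.04,"tz":0.002,"twist":-0.0695},
  {"tx":-0.011,"ty":0.039,"tz":0.002,"twist":-0.0695},
  {"tx":-0.016,"ty":0.038,"tz":0.002,"twist":-0.0695},
  {"tx":-0.02,"ty":0.036,"tz":0.002,"twist":-0.0695},
  {"tx":-0.023,"ty":0.034,"tz":0.002,"twist":-0.0695},
  {"tx":-0.027,"ty":0.031,"tz":0.002,"twist":-0.0695},
  {"tx":-0.03,"ty":0.028,"tz":0.001,"twist":-0.0695},
  {"tx":-0.033,"ty":0.024,"tz":0.002,"twist":-0.0695},
  {"tx":-0.035,"ty":0.021,"tz":0.001,"twist":-0.0695},
  {"tx":-0.037,"ty":0.017,"tz":0.002,"twist":-0.0695},
  {"tx":-0.039,"ty":0.012,"tz":0.001,"twist":-0.0695},
])

```text
clock: 24.55
position: [0.4792, 0.1573, 0.2071]
ee_rot: [1.917, -2.485, -0.002]
force: [1.5, -0.9, -3.6]
width: 0.28
gripper_force: 34.9
```

Request:
move_arm([
  {"tx":0,"ty":0,"tz":0,"twist":0},
  {"tx":0,"ty":0,"tz":0,"twist":0},
  {"tx":0,"ty":0,"tz":0,"twist":0},
  {"tx":0,"ty":0,"tz":0,"twist":0},
])

```text
clock: 24.95
position: [0.4805, 0.155, 0.2088]
ee_rot: [1.909, -2.493, 0.0]
force: [0.1, 0.1, -3.5]
width: 0.276
gripper_force: 35.0
```

Request:
move_arm([
  {"tx":-0.001,"ty":0,"tz":0.035,"twist":0},
  {"tx":0,"ty":0,"tz":0.035,"twist":0},
  {"tx":0,"ty":0,"tz":0.035,"twist":0},
  {"tx":0,"ty":0,"tz":0.02,"twist":0},
  {"tx":0,"ty":0,"tz":0.005,"twist":0},
  {"tx":0,"ty":0,"tz":0.002,"twist":0},
  {"tx":0,"ty":0,"tz":0.003,"twist":0},
  {"tx":0,"ty":0,"tz":0.003,"twist":0},
  {"tx":0,"ty":0,"tz":0.003,"twist":0},
])

```text
clock: 25.85
position: [0.4828, 0.1573, 0.0714]
ee_rot: [-1.91, 2.491, -0.006]
force: [-4.9, -10.7, 38.0]
width: 0.274
gripper_force: 35.3
```

Request:
move_arm([
  {"tx":0,"ty":0,"tz":0.003,"twist":0},
  {"tx":0,"ty":0,"tz":0.003,"twist":0},
])

```text
clock: 26.05
position: [0.4819, 0.157, 0.0635]
ee_rot: [-1.911, 2.492, -0.003]
force: [3.0, -3.4, -0.7]
width: 0.276
gripper_force: 34.8
```

Request:
move_arm([
  {"tx":0,"ty":0,"tz":0.004,"twist":0},
  {"tx":0,"ty":0,"tz":0.003,"twist":0},
  {"tx":0,"ty":0,"tz":0.001,"twist":0},
  {"tx":0,"ty":0,"tz":0,"twist":0},
  {"tx":0,"ty":0,"tz":0,"twist":0},
])

```text
clock: 26.55
position: [0.4815, 0.1571, 0.0544]
ee_rot: [-1.913, 2.492, -0.001]
force: [5.0, -2.9, -3.5]
width: 0.273
gripper_force: 34.9
```

Request:
move_arm([
  {"tx":0,"ty":0,"tz":0.001,"twist":0},
  {"tx":0,"ty":0,"tz":0.001,"twist":0},
  {"tx":0,"ty":0,"tz":0,"twist":0},
])

```text
clock: 26.85
position: [0.4814, 0.1575, 0.0529]
ee_rot: [-1.913, 2.491, -0.002]
force: [1.6, -3.8, 3.6]
width: 0.276
gripper_force: 35.0
```

Request:
move_arm([
  {"tx":0,"ty":0,"tz":0,"twist":0},
  {"tx":0,"ty":0,"tz":0,"twist":0},
  {"tx":0,"ty":0,"tz":0,"twist":0},
  {"tx":0,"ty":0,"tz":-0.02,"twist":0},
  {"tx":0,"ty":0,"tz":-0.035,"twist":0},
  {"tx":0,"ty":0,"tz":-0.04,"twist":0},
  {"tx":0,"ty":0,"tz":-0.045,"twist":0},
  {"tx":0,"ty":0,"tz":-0.045,"twist":0},
  {"tx":0,"ty":0,"tz":-0.045,"twist":0},
  {"tx":0,"ty":0,"tz":-0.045,"twist":0},
  {"tx":0,"ty":0,"tz":-0.03,"twist":0},
  {"tx":0,"ty":0,"tz":0,"twist":0},
], gripper=-0.1)

```text
clock: 28.05
position: [0.4818, 0.1597, 0.3617]
ee_rot: [-1.911, 2.486, -0.002]
force: [-0.1, 1.2, -0.9]
width: 0.546
gripper_force: 0.0
```

```bash
python3 -c "
from plan import *
plan([(.548,.335,.36,255,6)])"
```

```text
from [0.4818 0.1597 0.3617] -104.91 q7 2.13
[{"tx": -0.031, "ty": -0.003, "tz": 0.0, "twist": 0.0002}, {"tx": -0.031, "ty": -0.003, "tz": 0.0, "twist": 0.0002}, {"tx": -0.031, "ty": -0.003, "tz": 0.0, "twist": 0.0001}, {"tx": -0.031, "ty": -0.003, "tz": 0.001, "twist": 0.0002}, {"tx": -0.031, "ty": -0.003, "tz": 0.0, "twist": 0.0001}, {"tx": -0.031, "ty": -0.004, "tz": 0.001, "twist": 0.0002}]
```

Request:
move_arm([
  {"tx":-0.031,"ty":-0.003,"tz":0,"twist":0},
  {"tx":-0.031,"ty":-0.003,"tz":0,"twist":0},
  {"tx":-0.031,"ty":-0.003,"tz":0,"twist":0},
  {"tx":-0.031,"ty":-0.003,"tz":0,"twist":0},
  {"tx":-0.031,"ty":-0.003,"tz":0,"twist":0},
  {"tx":-0.031,"ty":-0.003,"tz":0,"twist":0},
  {"tx":0,"ty":0,"tz":0,"twist":0},
  {"tx":0,"ty":0,"tz":0,"twist":0},
  {"tx":0,"ty":0,"tz":0,"twist":0},
], gripper=1, squeeze=10)

```text
clock: 28.95
position: [0.5461, 0.3321, 0.3572]
ee_rot: [1.913, -2.491, 0.001]
force: [-0.4, -1.3, -0.5]
width: 0.007
gripper_force: 0.0
```

```bash
python3 -c "
from l import *
im,T=look('w7',{'lid_tab':.25,'pin1_mid':.052})
"
```

```text
28.95 [0.5461 0.3321 0.3572] yaw -104.96069476380679 [-0.0407  0.5851 -1.0574  1.2597  0.502   1.5687  1.862 ] 0.007299792131956277
lid_tab 0.94 [241.7 137. ] [0.5414 0.2813 0.25  ]
lid_tab 0.31 [222.8  57. ] [0.5387 0.2068 0.25  ]
pin1_mid 0.75 [181.  66.] [0.6127 0.1564 0.052 ]
```

View pics/w7.png

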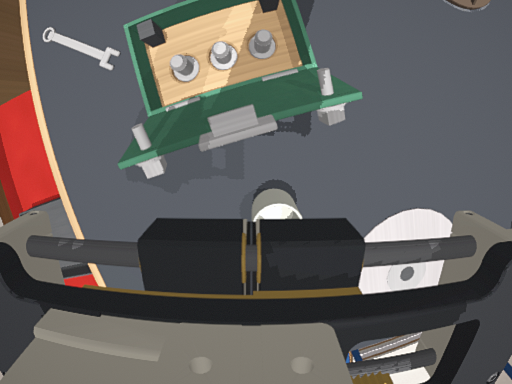

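All three pins stand in the bores; the tab is where computed. Now I'll descend behind the lid and push.

Request:
move_arm([
  {"tx":0,"ty":0,"tz":0.04,"twist":0},
  {"tx":0,"ty":0,"tz":0.045,"twist":0},
  {"tx":0,"ty":0,"tz":0.035,"twist":0},
  {"tx":0,"ty":0,"tz":0.012,"twist":0},
  {"tx":0.015,"ty":-0.004,"tz":0,"twist":0},
  {"tx":0.015,"ty":-0.004,"tz":0,"twist":0},
  {"tx":0.01,"ty":-0.003,"tz":0,"twist":0},
  {"tx":0.01,"ty":-0.003,"tz":0,"twist":0},
  {"tx":0.01,"ty":-0.003,"tz":0,"twist":0},
])

```text
clock: 30.0
position: [0.5474, 0.2707, 0.2269]
ee_rot: [-1.913, 2.489, 0.0]
force: [0.6, 1.9, 2.1]
width: 0.008
gripper_force: 1.5
```

Request:
move_arm([
  {"tx":0.01,"ty":-0.003,"tz":0,"twist":0},
  {"tx":0.01,"ty":-0.003,"tz":0,"twist":0},
  {"tx":0.01,"ty":-0.003,"tz":0,"twist":0},
])

```text
clock: 30.3
position: [0.5481, 0.238, 0.2256]
ee_rot: [1.913, -2.491, 0.0]
force: [0.5, 2.4, 1.6]
width: 0.008
gripper_force: 1.1
```

Request:
move_arm([
  {"tx":0.01,"ty":-0.003,"tz":0,"twist":0},
  {"tx":0.01,"ty":-0.003,"tz":0,"twist":0},
  {"tx":0.01,"ty":-0.003,"tz":0,"twist":0},
  {"tx":0.01,"ty":-0.003,"tz":0,"twist":0},
  {"tx":0,"ty":0,"tz":0,"twist":0},
  {"tx":0,"ty":0,"tz":-0.04,"twist":0},
  {"tx":0,"ty":0,"tz":-0.045,"twist":0},
  {"tx":0,"ty":0,"tz":-0.03,"twist":0},
])

```text
clock: 31.1
position: [0.5494, 0.198, 0.3436]
ee_rot: [-1.913, 2.49, -0.0]
force: [0.4, 0.2, -0.0]
width: 0.006
gripper_force: 0.0
```

```bash
python3 -c "
from l import *
im=arm.get_image('scene');cv2.imwrite('pics/s8.png',im[60:280,200:480,::-1])
for r in arm.place_of('scene','lid_tab')[:2]: print(r['conf'],np.array(r['point'])*[512,384])
P=lambda t:[.547,.2207-.16*np.cos(t)+.008*np.sin(t),.1+.16*np.sin(t)+.008*np.cos(t)]
for t in (1.9,1.5,1.2,.9,.6,.3,.07,0): print(t,pix('scene',P(t)))
"
```

```text
0.64 [291.584  128.2944]
0.27 [293.3248 190.0032]
1.9 [350.375  118.3415]
1.5 [324.5405 116.1418]
1.2 [304.3636 120.5091]
0.9 [286.0862 129.4999]
0.6 [271.6911 141.9568]
0.3 [262.5021 156.3659]
0.07 [259.3576 167.747 ]
0 [259.0768 171.1531]
```

Request:
move_arm([
  {"tx":0.027,"ty":-0.0065,"tz":0,"twist":0},
  {"tx":0.027,"ty":-0.0065,"tz":0,"twist":0},
  {"tx":0.027,"ty":-0.0065,"tz":0,"twist":0},
  {"tx":0.027,"ty":-0.0065,"tz":0,"twist":0},
  {"tx":0.025,"ty":-0.0065,"tz":0,"twist":0},
  {"tx":0,"ty":0,"tz":0,"twist":0},
  {"tx":0,"ty":0,"tz":0,"twist":0},
  {"tx":0,"ty":0,"tz":0,"twist":0},
  {"tx":0,"ty":0,"tz":0,"twist":0},
  {"tx":0,"ty":0,"tz":0,"twist":0},
  {"tx":0,"ty":0,"tz":0,"twist":0},
  {"tx":0,"ty":0,"tz":0,"twist":0},
])

```text
clock: 32.4
position: [0.5464, 0.0609, 0.3407]
ee_rot: [-1.914, 2.491, -0.0]
force: [-0.1, 0.2, -0.1]
width: 0.008
gripper_force: 0.0
```

```bash
python3 -c "
from l import *
im=arm.get_image('scene');cv2.imwrite('pics/s9.png',im[60:280,200:480,::-1])
for r in arm.place_of('scene','lid_tab')[:2]: print(r['conf'],np.array(r['point'])*[512,384])
look('w9',{'lid_tab':.119,'screw_a_head':.14})
"
```

```text
0.88 [261.2224 168.8832]
32.5 [0.5465 0.0606 0.3407] yaw -104.93521319885791 [ 0.5741  0.4592 -1.1568  1.5133  0.4214  1.444   2.2833] 0.0037868098178911436
lid_tab 0.63 [252.2 169.3] [0.5451 0.0604 0.119 ]
screw_a_head 0.57 [327.7 174.2] [0.454  0.0867 0.14  ]
```

Request:
move_arm([
  {"tx":0,"ty":0,"tz":0.045,"twist":0},
  {"tx":0,"ty":0,"tz":0.045,"twist":0},
  {"tx":0,"ty":0,"tz":0.045,"twist":0},
  {"tx":0,"ty":0,"tz":0.045,"twist":0},
  {"tx":0,"ty":0,"tz":0.02,"twist":0},
  {"tx":0,"ty":0,"tz":0.013,"twist":0},
  {"tx":0,"ty":0,"tz":0.003,"twist":0},
  {"tx":0,"ty":0,"tz":0.003,"twist":0},
  {"tx":0,"ty":0,"tz":0.003,"twist":0},
  {"tx":0,"ty":0,"tz":0.003,"twist":0},
])

```text
clock: 33.65
position: [0.5474, 0.0607, 0.1172]
ee_rot: [-1.912, 2.49, -0.003]
force: [-2.1, -2.4, 7.2]
width: 0.004
gripper_force: 3.4
```

Request:
move_arm([
  {"tx":0,"ty":0,"tz":0.002,"twist":0},
  {"tx":0,"ty":0,"tz":0.002,"twist":0},
  {"tx":0,"ty":0,"tz":0.002,"twist":0},
])

```text
clock: 33.95
position: [0.5467, 0.0606, 0.11]
ee_rot: [-1.913, 2.491, -0.001]
force: [0.4, -0.7, 0.5]
width: 0.007
gripper_force: 0.0
```

Request:
move_arm([
  {"tx":0,"ty":0,"tz":0.002,"twist":0},
  {"tx":0,"ty":0,"tz":0.002,"twist":0},
  {"tx":0,"ty":0,"tz":0,"twist":0},
])

```text
clock: 34.25
position: [0.5467, 0.0606, 0.108]
ee_rot: [1.914, -2.492, 0.003]
force: [-9.2, -4.8, 28.9]
width: 0.004
gripper_force: 14.1
```

Request:
move_arm([
  {"tx":0,"ty":0,"tz":-0.03,"twist":0},
  {"tx":0,"ty":0,"tz":-0.045,"twist":0},
  {"tx":0,"ty":0,"tz":-0.045,"twist":0},
  {"tx":0,"ty":0,"tz":-0.045,"twist":0},
  {"tx":0,"ty":0,"tz":-0.03,"twist":0},
  {"tx":0,"ty":0,"tz":0,"twist":0},
])

```text
clock: 34.85
position: [0.5481, 0.0619, 0.305]
ee_rot: [-1.91, 2.487, -0.005]
force: [0.5, 1.3, 0.2]
width: 0.004
gripper_force: 0.0
```

```bash
python3 -c "
from plan import *
plan([(.60,.08,.30,180,9)])"
```

```text
from [0.5481 0.0619 0.305 ] -104.94 q7 2.26
[{"tx": -0.003, "ty": -0.005, "tz": 0.001, "twist": 0.0927}, {"tx": -0.004, "ty": -0.005, "tz": 0.001, "twist": 0.0927}, {"tx": -0.005, "ty": -0.004, "tz": 0.0, "twist": 0.0927}, {"tx": -0.005, "ty": -0.003, "tz": 0.001, "twist": 0.0926}, {"tx": -0.006, "ty": -0.002, "tz": 0.0, "twist": 0.0927}, {"tx": -0.006, "ty": -0.001, "tz": 0.001, "twist": 0.0926}, {"tx": -0.006, "ty": -0.001, "tz": 0.0, "twist": 0.0927}, {"tx": -0.006, "ty": 0.0, "tz": 0.001, "twist": 0.0926}, {"tx": -0.006, "ty": 0.002, "tz": 0.0, "twist": 0.0927}]
```

Lid is down at 0.108, so it snapped shut. Now I'll view both screws.

```bash
python3 -c "
from plan import *
plan([(.625,.09,.22,180,10)])"
```

```text
from [0.5481 0.0619 0.305 ] -104.94 q7 2.26
[{"tx": -0.005, "ty": -0.007, "tz": 0.009, "twist": 0.0834}, {"tx": -0.005, "ty": -0.006, "tz": 0.008, "twist": 0.0834}, {"tx": -0.006, "ty": -0.005, "tz": 0.009, "twist": 0.0834}, {"tx": -0.007, "ty": -0.004, "tz": 0.008, "twist": 0.0834}, {"tx": -0.007, "ty": -0.004, "tz": 0.009, "twist": 0.0834}, {"tx": -0.008, "ty": -0.002, "tz": 0.008, "twist": 0.0834}, {"tx": -0.008, "ty": -0.001, "tz": 0.009, "twist": 0.0834}, {"tx": -0.008, "ty": -0.0, "tz": 0.008, "twist": 0.0834}, {"tx": -0.009, "ty": 0.0, "tz": 0.009, "twist": 0.0834}, {"tx": -0.008, "ty": 0.002, "tz": 0.008, "twist": 0.0834}]
```

Request:
move_arm([
  {"tx":-0.005,"ty":-0.007,"tz":0.009,"twist":0.0834},
  {"tx":-0.005,"ty":-0.006,"tz":0.008,"twist":0.0834},
  {"tx":-0.006,"ty":-0.005,"tz":0.009,"twist":0.0834},
  {"tx":-0.007,"ty":-0.004,"tz":0.008,"twist":0.0834},
  {"tx":-0.007,"ty":-0.004,"tz":0.009,"twist":0.0834},
  {"tx":-0.008,"ty":-0.002,"tz":0.008,"twist":0.0834},
  {"tx":-0.008,"ty":-0.001,"tz":0.009,"twist":0.0834},
  {"tx":-0.008,"ty":0,"tz":0.008,"twist":0.0834},
  {"tx":-0.009,"ty":0,"tz":0.009,"twist":0.0834},
  {"tx":-0.008,"ty":0.002,"tz":0.008,"twist":0.0834},
  {"tx":0,"ty":0,"tz":0,"twist":0},
  {"tx":0,"ty":0,"tz":0,"twist":0},
], gripper=-0.1)

```text
clock: 36.05
position: [0.6227, 0.0887, 0.2151]
ee_rot: [0.007, -3.14, 0.001]
force: [0.6, -0.0, -0.2]
width: 0.549
gripper_force: 0.0
```

```bash
python3 -c "
from l import *
im,T=look('w10',{'lid_tab':.108,'screw_a_head':.13})
np.save('T10.npy',T)
cv2.imwrite('pics/c10.png',cv2.resize(im[40:220,150:350],None,fx=3,fy=3,interpolation=cv2.INTER_CUBIC)[:,:,::-1])
"
```

```text
36.05 [0.6227 0.0887 0.2151] yaw -179.76082699636294 [ 0.2436  0.5575 -0.7318  1.5315  0.3882  1.2039  1.0212] 0.5491336083411026
lid_tab 0.6 [220.6 107.7] [0.5471 0.0607 0.108 ]
```

View pics/c10.png

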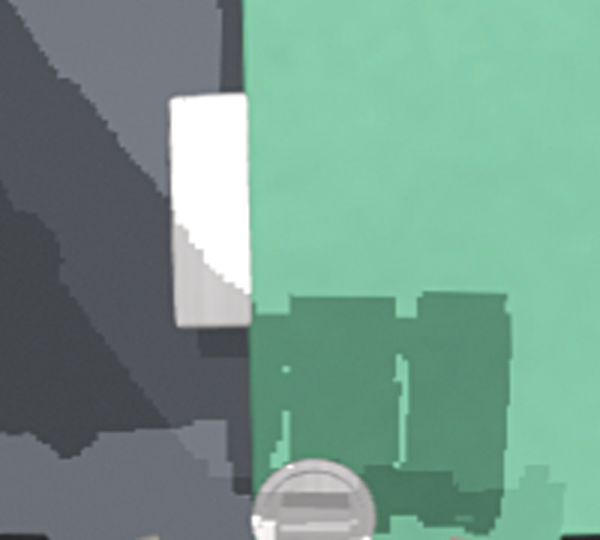

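Tab flush; screw B at the bottom (crop 313,510). Screw A lies above this crop, so I'll crop both screws with stretched contrast.

```bash
python3 - <<'E'
from fit import *
K=arm.calibration("wrist")["K"];T=np.load("T10.npy");im=cv2.imread("pics/w10.png")
tiles=[]
for P in ([.4515,.087,.12],[.6415,.091,.12]):
    u,v=proj(np.array([P]),K,T)[0];print(u,v)
    u,v=int(u),int(v);u0=u-20;v0=max(0,v-20)
    t=im[v0:v0+40,u0:u0+40].astype(float)
    t=np.clip((t-60)/(255-60),0,1)**1.5*255
    tiles.append(cv2.resize(t.astype(np.uint8),(380,380),interpolation=cv2.INTER_CUBIC))
cv2.imwrite("pics/c11.png",np.hstack(tiles))
E
```

```text
250.70010495868675 1.311612585126852
254.39684404331956 214.2400600657797
```

View pics/c11.png

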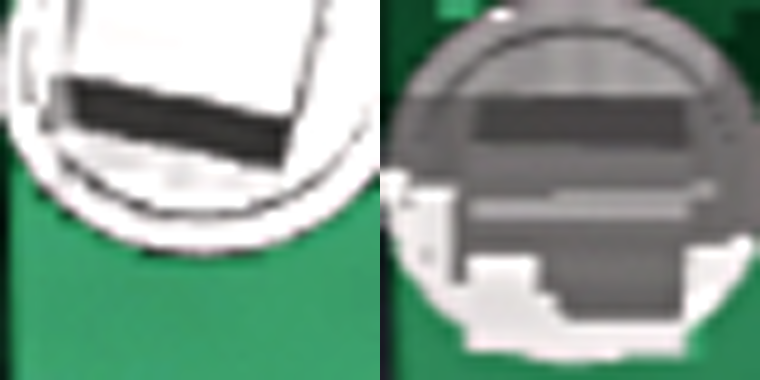

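```bash
cat > fitscrew.py <<'E'
from fit import *
def fitscrew(im,T,xy,yaw):
    K=arm.calibration("wrist")["K"]
    g=cv2.resize(im,None,fx=S,fy=S).astype(int)
    w=((g[:,:,1]-g[:,:,0])<14).astype(np.uint8)
    def sm(v):
        m=np.zeros_like(w);x,y=v
        hull(m,np.r_[circ(x,y,.108,.016),circ(x,y,.114,.016)],K,T)
        hull(m,np.r_[sq(x,y,.114,.01,yaw),sq(x,y,.129,.01,yaw)],K,T)
        return m
    w&=cv2.dilate(sm(xy),np.ones((29,29)))
    w=cv2.morphologyEx(w,cv2.MORPH_OPEN,np.ones((9,9)))
    return fitgen(w,sm,xy,[.004,.004])
E
python3 - <<'E'
from fitscrew import *
im=cv2.imread("pics/w10.png")[:,:,::-1];T=np.load("T10.npy")
print(fitscrew(im,T,[.642,.091],0))
from plan import plan
plan([(.518,.087,.2,180,4)])
E
```

```text
(array([0.641 , 0.0902]), np.float64(0.7854428818159388))
from [0.6231 0.0885 0.216 ] -179.88 q7 1.02
[{"tx": 0.026, "ty": -0.0, "tz": 0.004, "twist": 0.0003}, {"tx": 0.026, "ty": -0.0, "tz": 0.004, "twist": 0.0003}, {"tx": 0.027, "ty": -0.001, "tz": 0.004, "twist": 0.0004}, {"tx": 0.026, "ty": -0.0, "tz": 0.004, "twist": 0.0003}]
```

Request:
move_arm([
  {"tx":0.026,"ty":0,"tz":0.004,"twist":0},
  {"tx":0.026,"ty":0,"tz":0.004,"twist":0},
  {"tx":0.026,"ty":0,"tz":0.004,"twist":0},
  {"tx":0.026,"ty":0,"tz":0.004,"twist":0},
  {"tx":0,"ty":0,"tz":0,"twist":0},
  {"tx":0,"ty":0,"tz":0,"twist":0},
  {"tx":0,"ty":0,"tz":0,"twist":0},
])

```text
clock: 36.9
position: [0.5203, 0.0884, 0.2002]
ee_rot: [0.0, 3.14, 0.0]
force: [-0.0, 0.2, 0.3]
width: 0.55
gripper_force: 0.0
```

```bash
python3 - <<'E'
from fitscrew import *
im,T=look("w12",{"screw_a_head":.129});np.save("T12.npy",T)
K=arm.calibration("wrist")["K"]
v,s=fitscrew(im,T,[.452,.087],np.radians(-14));print(v,s)
u,w=proj(np.array([[v[0],v[1],.12]]),K,T)[0].astype(int)
t=im[w-28:w+28,u-28:u+28].copy()
t=cv2.resize(t,(560,560),interpolation=cv2.INTER_CUBIC)
q=(proj(sq(v[0],v[1],.129,.01,np.radians(-14)),K,T)-[u-28,w-28])*10
cv2.polylines(t,[q.astype(np.int32)],True,(255,0,0),1)
c=(proj(circ(v[0],v[1],.114,.016),K,T)-[u-28,w-28])*10
cv2.polylines(t,[c.astype(np.int32)],True,(0,0,255),1)
cv2.imwrite("pics/c12.png",t[:,:,::-1])
from plan import plan
plan([(.708,.092,.2,180,4)])
E
```

```text
36.9 [0.5203 0.0884 0.2002] yaw 179.98740290540553 [ 0.3174  0.4144 -0.7852  1.799   0.3321  1.0639  0.9814] 0.5504596205172227
screw_a_head 0.57 [249.4 116.6] [0.453  0.0865 0.129 ]
[0.453  0.0889] 0.7428374708334927
from [0.5202 0.0886 0.1999] 179.97 q7 0.98
[{"tx": -0.047, "ty": 0.001, "tz": -0.0, "twist": -0.0001}, {"tx": -0.047, "ty": 0.001, "tz": -0.0, "twist": -0.0001}, {"tx": -0.047, "ty": 0.001, "tz": -0.0, "twist": -0.0}, {"tx": -0.047, "ty": 0.0, "tz": -0.0, "twist": -0.0001}]
```

View pics/c12.png

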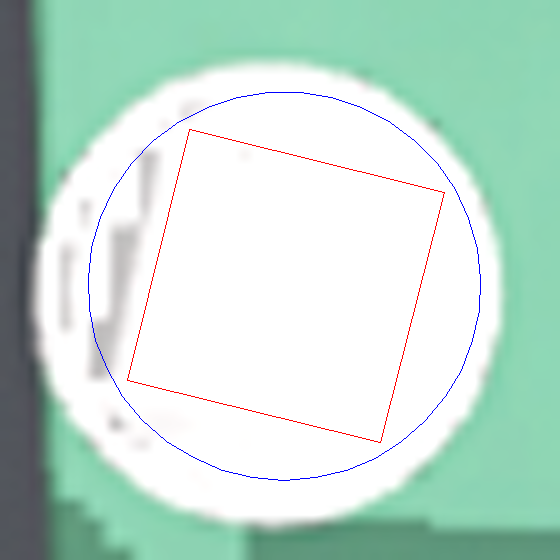

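The disc is wider than modelled (about 38 mm at the lid); the head's tilt of about 14° clockwise agrees with the shaded edge. I'll refit with the wider disc and view B.

Request:
move_arm([
  {"tx":-0.047,"ty":0.001,"tz":0,"twist":0},
  {"tx":-0.047,"ty":0.001,"tz":0,"twist":0},
  {"tx":-0.047,"ty":0.001,"tz":0,"twist":0},
  {"tx":-0.047,"ty":0,"tz":0,"twist":0},
  {"tx":0,"ty":0,"tz":0,"twist":0},
  {"tx":0,"ty":0,"tz":0,"twist":0},
  {"tx":0,"ty":0,"tz":0,"twist":0},
])

```text
clock: 37.7
position: [0.7065, 0.0921, 0.1995]
ee_rot: [0.001, -3.141, -0.0]
force: [-0.2, 0.3, 0.1]
width: 0.547
gripper_force: 0.0
```

```bash
sed -i 's/def fitscrew(im,T,xy,yaw)/def fitscrew(im,T,xy,yaw,rr=.019)/; s/circ(x,y,.108,.016),circ(x,y,.114,.016)/circ(x,y,.109,rr),circ(x,y,.110,rr)/; s/np.ones((29,29))/np.ones((21,21))/' fitscrew.py
python3 - <<'E'
from fitscrew import *
im=cv2.imread("pics/w12.png")[:,:,::-1];T=np.load("T12.npy")
for r in (.0185,.019,.0195): print(fitscrew(im,T,[.4535,.0877],np.radians(-14),r))
im,T=look("w13",{"screw_a_head":.13});np.save("T13.npy",T)
K=arm.calibration("wrist")["K"]
for r in (.0185,.019,.0195):
    v,s=fitscrew(im,T,[.642,.091],0,r);print(v,s)
u,w=proj(np.array([[v[0],v[1],.12]]),K,T)[0].astype(int)
t=im[w-28:w+28,u-28:u+28].astype(float); t=(np.clip((t-40)/215,0,1)**1.5*255).astype(np.uint8)
t=cv2.resize(t,(560,560),interpolation=cv2.INTER_CUBIC)
q=(proj(sq(v[0],v[1],.130,.01,0),K,T)-[u-28,w-28])*10
cv2.polylines(t,[q.astype(np.int32)],True,(255,0,0),1)
c=(proj(circ(v[0],v[1],.109,.019),K,T)-[u-28,w-28])*10
cv2.polylines(t,[c.astype(np.int32)],True,(0,0,255),1)
cv2.imwrite("pics/c13.png",t[:,:,::-1])
E
```

```text
(array([0.4533, 0.0872]), np.float64(0.9421381752429745))
(array([0.4533, 0.087 ]), np.float64(0.9749832227276116))
(array([0.4533, 0.0865]), np.float64(0.9458996502747841))
37.7 [0.7065 0.0921 0.1995] yaw -179.95973405278946 [ 0.1751  0.697  -0.6891  1.3177  0.4396  1.2798  1.0488] 0.5466305083491549
[0.6429 0.0908] 0.9348198332340679
[0.6432 0.0909] 0.9696109164669002
[0.6432 0.0903] 0.9401058201058201
```

View pics/c13.png

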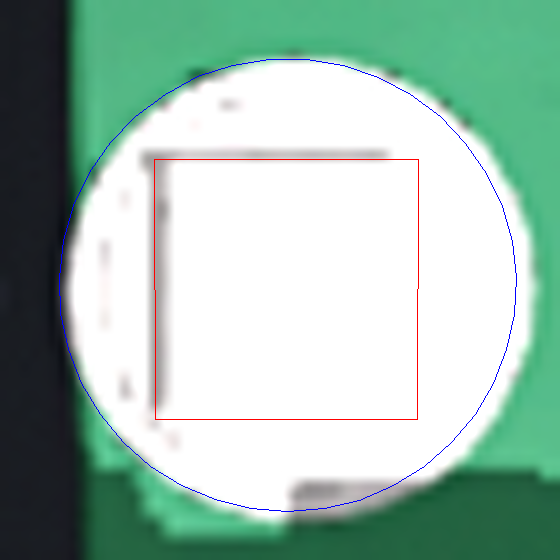

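Screw B: edges square to the case, yaw ≈ 0, at (.643,.091); A at (.4533,.087), yaw −14°. Next is the key.

```bash
python3 -c "
from plan import *
plan([(.5865,-.2,.24,206.5,9)])"
```

```text
from [0.7065 0.0918 0.2002] -179.96 q7 1.05
[{"tx": 0.013, "ty": -0.032, "tz": -0.004, "twist": -0.0327}, {"tx": 0.015, "ty": -0.032, "tz": -0.004, "twist": -0.0327}, {"tx": 0.017, "ty": -0.031, "tz": -0.005, "twist": -0.0327}, {"tx": 0.018, "ty": -0.03, "tz": -0.004, "twist": -0.0327}, {"tx": 0.02, "ty": -0.029, "tz": -0.005, "twist": -0.0326}, {"tx": 0.021, "ty": -0.028, "tz": -0.004, "twist": -0.0327}, {"tx": 0.023, "ty": -0.027, "tz": -0.005, "twist": -0.0326}, {"tx": 0.024, "ty": -0.026, "tz": -0.004, "twist": -0.0327}, {"tx": 0.025, "ty": -0.024, "tz": -0.005, "twist": -0.0326}]
```

Request:
move_arm([
  {"tx":0.013,"ty":-0.032,"tz":-0.004,"twist":-0.0327},
  {"tx":0.015,"ty":-0.032,"tz":-0.004,"twist":-0.0327},
  {"tx":0.017,"ty":-0.031,"tz":-0.005,"twist":-0.0327},
  {"tx":0.018,"ty":-0.03,"tz":-0.004,"twist":-0.0327},
  {"tx":0.02,"ty":-0.029,"tz":-0.005,"twist":-0.0327},
  {"tx":0.021,"ty":-0.028,"tz":-0.004,"twist":-0.0327},
  {"tx":0.023,"ty":-0.027,"tz":-0.005,"twist":-0.0327},
  {"tx":0.024,"ty":-0.026,"tz":-0.004,"twist":-0.0327},
  {"tx":0.025,"ty":-0.024,"tz":-0.005,"twist":-0.0327},
  {"tx":0,"ty":0,"tz":0,"twist":0},
  {"tx":0,"ty":0,"tz":0,"twist":0},
  {"tx":0,"ty":0,"tz":0,"twist":0},
])

```text
clock: 39.0
position: [0.5867, -0.199, 0.2402]
ee_rot: [-0.721, 3.057, -0.0]
force: [0.2, 0.3, -0.2]
width: 0.55
gripper_force: 0.0
```

```bash
python3 - <<'E'
from fit import *
im,T=look("w14",{"key_grip":.117});np.save("T14.npy",T)
K=arm.calibration("wrist")["K"]
g=cv2.resize(im,None,fx=S,fy=S).astype(int)
w=((g[:,:,0]-g[:,:,2])>35).astype(np.uint8)
roi=np.zeros_like(w);hull(roi,np.r_[sq(.5865,-.2,0,.05,.46),sq(.5865,-.2,.06,.05,.46)],K,T); w&=roi
w[215*S:]=0
c,_=cv2.findContours(w,0,1); c=max(c,key=cv2.contourArea); w[:]=0; cv2.fillPoly(w,[c],1)
w=cv2.morphologyEx(w,cv2.MORPH_CLOSE,np.ones((121,121)))
def sm(v):
    m=np.zeros_like(w); hull(m,np.r_[sq(v[0],v[1],0,.0375,v[2]),sq(v[0],v[1],.04,.0375,v[2])],K,T); m[215*S:]=0
    return m
v,s=fitgen(w,sm,[.5865,-.2,.463],[.005,.005,.1]);print(v,np.degrees(v[2]),s)
o=im.copy();m=cv2.resize(sm(v),(512,384),interpolation=cv2.INTER_AREA);cs,_=cv2.findContours(m,0,1);cv2.drawContours(o,cs,-1,(255,0,0),1)
q=proj(sq(v[0],v[1],.144,.014,v[2]),K,T);cv2.polylines(o,[np.round(q).astype(np.int32)],True,(0,0,255),1)
cv2.imwrite("pics/o14.png",cv2.resize(o[90:250,170:330],None,fx=3.7,fy=3.7)[:,:,::-1])
E
```

```text
39.0 [ 0.5867 -0.199   0.2402] yaw -153.45949146814823 [ 0.7849  0.5543 -0.8512  1.5181  0.4282  1.2638  1.9118] 0.5504877706591472
key_grip 0.64 [250.3 186.7] [ 0.5872 -0.2004  0.117 ]
[ 0.5852 -0.1979  0.4716] 27.018429829236794 0.6233142707326266
```

View pics/o14.png

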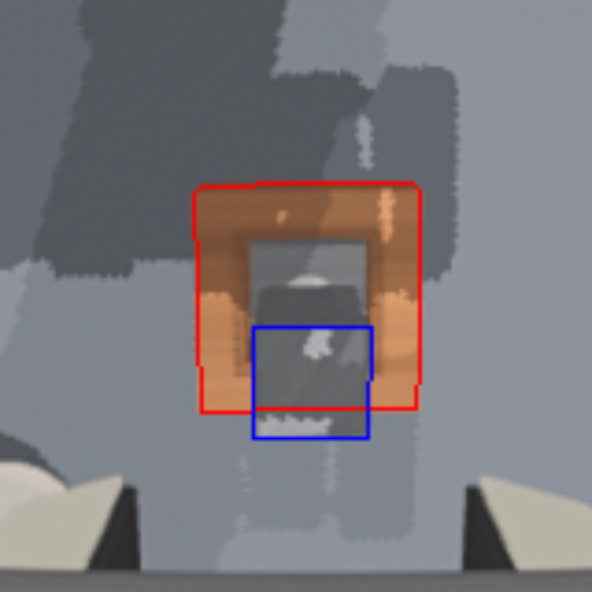

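Request:
move_arm([
  {"tx":0.001,"ty":0.002,"tz":0.04,"twist":0},
  {"tx":0,"ty":0,"tz":0.045,"twist":0},
  {"tx":0,"ty":0,"tz":0.035,"twist":0},
  {"tx":0,"ty":0,"tz":0.017,"twist":0},
  {"tx":0,"ty":0,"tz":0.004,"twist":0},
  {"tx":0,"ty":0,"tz":0,"twist":0},
  {"tx":0,"ty":0,"tz":0,"twist":0},
])

```text
clock: 39.8
position: [0.5863, -0.1988, 0.1006]
ee_rot: [-0.719, 3.056, -0.002]
force: [-0.6, -0.3, 0.7]
width: 0.553
gripper_force: 0.0
```

Request:
move_arm([
  {"tx":0,"ty":0,"tz":0,"twist":0},
  {"tx":0,"ty":0,"tz":0,"twist":0},
  {"tx":0,"ty":0,"tz":0,"twist":0},
  {"tx":0,"ty":0,"tz":0,"twist":0},
  {"tx":0,"ty":0,"tz":0,"twist":0},
], gripper=1, squeeze=50)

```text
clock: 40.3
position: [0.5851, -0.1991, 0.0992]
ee_rot: [-0.719, 3.058, -0.001]
force: [-0.9, 0.1, 5.0]
width: 0.3
gripper_force: 50.0
```

Request:
move_arm([
  {"tx":0,"ty":0,"tz":-0.015,"twist":0},
  {"tx":0,"ty":0,"tz":-0.03,"twist":0},
  {"tx":0,"ty":0,"tz":-0.045,"twist":0},
  {"tx":0,"ty":0,"tz":-0.045,"twist":0},
  {"tx":0,"ty":0,"tz":-0.025,"twist":0},
  {"tx":0,"ty":0,"tz":0,"twist":0},
  {"tx":0,"ty":0,"tz":0,"twist":0},
])

```text
clock: 41.0
position: [0.5845, -0.1992, 0.2584]
ee_rot: [0.719, -3.058, 0.0]
force: [-0.5, -0.6, -4.9]
width: 0.304
gripper_force: 50.0
```

```bash
python3 -c "
from plan import *
plan([(.4533,.087,.255,166,10)])"
```

```text
from [ 0.5845 -0.1992  0.2584] -153.53 q7 1.92
[{"tx": -0.001, "ty": 0.031, "tz": 0.0, "twist": 0.045}, {"tx": 0.001, "ty": 0.032, "tz": 0.0, "twist": 0.045}, {"tx": 0.003, "ty": 0.031, "tz": 0.0, "twist": 0.045}, {"tx": 0.006, "ty": 0.031, "tz": 0.0, "twist": 0.045}, {"tx": 0.008, "ty": 0.031, "tz": 0.001, "twist": 0.045}, {"tx": 0.01, "ty": 0.03, "tz": 0.0, "twist": 0.0449}, {"tx": 0.012, "ty": 0.029, "tz": 0.001, "twist": 0.045}, {"tx": 0.014, "ty": 0.028, "tz": 0.0, "twist": 0.0449}, {"tx": 0.016, "ty": 0.027, "tz": 0.001, "twist": 0.045}, {"tx": 0.018, "ty": 0.026, "tz": 0.0, "twist": 0.0449}]
```

Request:
move_arm([
  {"tx":-0.001,"ty":0.031,"tz":0,"twist":0.045},
  {"tx":0.001,"ty":0.032,"tz":0,"twist":0.045},
  {"tx":0.003,"ty":0.031,"tz":0,"twist":0.045},
  {"tx":0.006,"ty":0.031,"tz":0,"twist":0.045},
  {"tx":0.008,"ty":0.031,"tz":0.001,"twist":0.045},
  {"tx":0.01,"ty":0.03,"tz":0,"twist":0.045},
  {"tx":0.012,"ty":0.029,"tz":0.001,"twist":0.045},
  {"tx":0.014,"ty":0.028,"tz":0,"twist":0.045},
  {"tx":0.016,"ty":0.027,"tz":0.001,"twist":0.045},
  {"tx":0.018,"ty":0.026,"tz":0,"twist":0.045},
  {"tx":0,"ty":0,"tz":0,"twist":0},
])

```text
clock: 42.1
position: [0.4504, 0.0912, 0.2544]
ee_rot: [-0.377, -3.116, -0.001]
force: [0.1, -0.6, -4.2]
width: 0.299
gripper_force: 50.0
```

Request:
move_arm([
  {"tx":0,"ty":0,"tz":0,"twist":0},
  {"tx":0,"ty":0,"tz":0,"twist":0},
  {"tx":0,"ty":0,"tz":0,"twist":0},
])

```text
clock: 42.4
position: [0.4536, 0.0862, 0.255]
ee_rot: [-0.385, -3.116, 0.001]
force: [0.0, -1.2, -4.2]
width: 0.302
gripper_force: 50.0
```

```bash
python3 -c "
from plan import *
plan([(.4533,.087,.255,166,1)],4)
import numpy as np
from l import look
im,T=look('w15',{})
cv2.imwrite('pics/c15.png',cv2.resize(im[90:290,150:350],None,fx=3,fy=3)[:,:,::-1])
"
```

```text
from [0.4536 0.0862 0.255 ] 165.9 q7 0.81
[{"tx": 0.0005, "ty": 0.0007, "tz": -0.0, "twist": -0.0011}]
42.4 [0.4536 0.0862 0.255 ] yaw 165.8973361225113 [ 0.4144  0.2493 -0.8545  1.8584  0.2071  1.1275  0.81  ] 0.3020475762034838
```

View pics/c15.png

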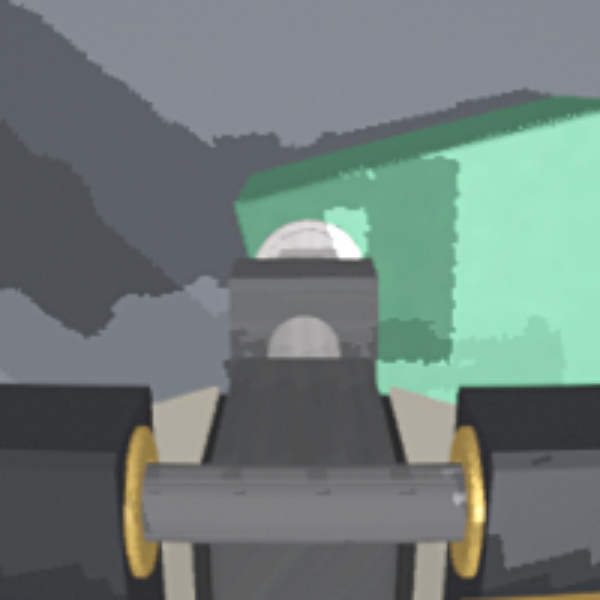

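I've used up the picture allowance, so from here I'll work by force and pose readings. The socket lines up with the screw, so I descend.

Request:
move_arm([
  {"tx":0,"ty":0.0005,"tz":0.015,"twist":0},
  {"tx":0,"ty":0,"tz":0.012,"twist":0},
  {"tx":0,"ty":0,"tz":0.005,"twist":0},
  {"tx":0,"ty":0,"tz":0.003,"twist":0},
  {"tx":0,"ty":0,"tz":0.002,"twist":0},
  {"tx":0,"ty":0,"tz":0.002,"twist":0},
  {"tx":0,"ty":0,"tz":0,"twist":0},
])

```text
clock: 43.15
position: [0.4538, 0.0878, 0.2168]
ee_rot: [0.383, 3.118, -0.0]
force: [0.5, 0.2, -4.2]
width: 0.303
gripper_force: 50.0
```

Request:
move_arm([
  {"tx":0,"ty":0,"tz":0.002,"twist":0},
  {"tx":0,"ty":0,"tz":0.002,"twist":0},
  {"tx":0,"ty":0,"tz":0.002,"twist":0},
])

```text
clock: 43.45
position: [0.4535, 0.088, 0.2107]
ee_rot: [-0.383, -3.118, 0.0]
force: [-1.3, 0.7, -3.7]
width: 0.302
gripper_force: 50.0
```

Request:
move_arm([
  {"tx":0,"ty":0,"tz":0.003,"twist":0},
  {"tx":0,"ty":0,"tz":0.003,"twist":0},
  {"tx":0,"ty":0,"tz":0.002,"twist":0},
  {"tx":0,"ty":0,"tz":0.001,"twist":0},
  {"tx":0,"ty":0,"tz":0,"twist":0},
])

```text
clock: 43.95
position: [0.4535, 0.0878, 0.2014]
ee_rot: [-0.383, -3.117, 0.0]
force: [-2.0, 0.4, -5.5]
width: 0.302
gripper_force: 50.0
```

Request:
move_arm([
  {"tx":0,"ty":0,"tz":0.001,"twist":0},
  {"tx":0,"ty":0,"tz":0,"twist":0.03},
  {"tx":0,"ty":0,"tz":0,"twist":0.05},
  {"tx":0,"ty":0,"tz":0.0005,"twist":0.05},
  {"tx":0,"ty":0,"tz":0,"twist":0.05},
  {"tx":0,"ty":0,"tz":0.0005,"twist":0.05},
  {"tx":0,"ty":0,"tz":0,"twist":0.05},
  {"tx":0,"ty":0,"tz":0.0005,"twist":0.05},
])

```text
clock: 44.75
position: [0.4531, 0.0882, 0.1991]
ee_rot: [-1.173, -2.913, 0.001]
force: [-4.0, 1.4, 0.1]
width: 0.303
gripper_force: 50.0
```

```bash
cat > st.py <<'E'
from plan import *
p,y,s=pose();print(p.round(4),round(y,2),s["force"].round(1),s["ft_torque"].round(2),s["width"].round(3))
E
python3 st.py
```

```text
Traceback (most recent call last):
  File "st.py", line 2, in <module>
    p,y,s=pose();print(p.round(4),round(y,2),s["force"].round(1),s["ft_torque"].round(2),s["width"].round(3))
                                                                                         ^^^^^^^^^^^^^^^^
AttributeError: 'float' object has no attribute 'round'
```

```bash
sed -i 's/,s\["width"\].*/)/' st.py; python3 st.py
```

```text
[0.4531 0.0882 0.1991] 136.14 [-4.   1.4  0.1] [0.41 1.26 0.2 ]
```

Request:
move_arm([
  {"tx":0,"ty":0,"tz":0,"twist":0.05},
  {"tx":0,"ty":0,"tz":0.0005,"twist":0.05},
  {"tx":0,"ty":0,"tz":0,"twist":0.05},
  {"tx":0,"ty":0,"tz":0.0005,"twist":0.05},
  {"tx":0,"ty":0,"tz":0,"twist":0.05},
  {"tx":0,"ty":0,"tz":0,"twist":0.05},
  {"tx":0,"ty":0,"tz":0,"twist":0},
])

```text
clock: 45.45
position: [0.4531, 0.0883, 0.1979]
ee_rot: [-1.818, -2.561, 0.001]
force: [-2.7, 2.3, -6.4]
width: 0.301
gripper_force: 50.0
```

```bash
python3 st.py
```

```text
[0.4531 0.0883 0.1979] 109.25 [-2.7  2.3 -6.4] [0.71 0.84 0.06]
```

Request:
move_arm([
  {"tx":0,"ty":0,"tz":0,"twist":0.03},
  {"tx":0,"ty":0,"tz":0.0005,"twist":0.03},
  {"tx":0,"ty":0,"tz":0,"twist":0.02},
  {"tx":0,"ty":0,"tz":0,"twist":0.02},
])

```text
clock: 45.85
position: [0.4533, 0.0882, 0.1975]
ee_rot: [-2.012, -2.411, 0.001]
force: [-4.1, 3.0, -7.9]
width: 0.303
gripper_force: 50.0
```

```bash
python3 st.py
```

```text
[0.4533 0.0882 0.1975] 100.3 [-4.1  3.  -7.9] [1.04 1.06 0.22]
```

Request:
move_arm([
  {"tx":0,"ty":0,"tz":0,"twist":0.02},
  {"tx":0,"ty":0,"tz":0,"twist":0.02},
])

```text
clock: 46.05
position: [0.4532, 0.0882, 0.1973]
ee_rot: [-2.087, -2.346, 0.001]
force: [-3.4, 3.9, -7.8]
width: 0.306
gripper_force: 50.0
```

```bash
python3 st.py
```

```text
[0.4532 0.0882 0.1973] 96.69 [-3.4  3.9 -7.8] [1.16 0.91 0.18]
```

Request:
move_arm([
  {"tx":0,"ty":0,"tz":0,"twist":0.02},
  {"tx":0,"ty":0,"tz":0,"twist":0.01},
])

```text
clock: 46.25
position: [0.4532, 0.0883, 0.1973]
ee_rot: [-2.142, -2.297, 0.001]
force: [-3.9, 3.5, -9.2]
width: 0.302
gripper_force: 50.0
```

```bash
python3 st.py
```

```text
[0.4532 0.0883 0.1973] 94.0 [-3.9  3.5 -9.2] [1.13 0.98 0.57]
```

Request:
move_arm([
  {"tx":0,"ty":0,"tz":0,"twist":0.02},
  {"tx":0,"ty":0,"tz":0,"twist":0.01},
])

```text
clock: 46.45
position: [0.4532, 0.0882, 0.1973]
ee_rot: [-2.195, -2.247, 0.001]
force: [-3.5, 3.4, -8.2]
width: 0.299
gripper_force: 50.2
```

```bash
python3 st.py
```

```text
[0.4532 0.0882 0.1973] 91.35 [-3.5  3.4 -8.2] [1.15 0.94 1.02]
```

Request:
move_arm([
  {"tx":0,"ty":0,"tz":0,"twist":-0.04},
  {"tx":0,"ty":0,"tz":0,"twist":-0.03},
  {"tx":0,"ty":0,"tz":-0.005,"twist":0},
  {"tx":0,"ty":0,"tz":-0.01,"twist":0},
  {"tx":0,"ty":0,"tz":-0.015,"twist":0},
  {"tx":0,"ty":0,"tz":-0.02,"twist":0},
  {"tx":0,"ty":0,"tz":0,"twist":0},
  {"tx":0,"ty":0,"tz":0,"twist":0},
])

```text
clock: 47.25
position: [0.4548, 0.0873, 0.2484]
ee_rot: [2.07, 2.36, 0.002]
force: [0.2, -0.6, -3.6]
width: 0.299
gripper_force: 50.0
```

```bash
python3 st.py; python3 -c "
from plan import *
plan([(.6431,.0924,.247,180,11)])"
```

```text
[0.4548 0.0873 0.2484] 97.49 [ 0.2 -0.6 -3.6] [-0.03 -0.05 -0.03]
from [0.4548 0.0873 0.2484] 97.49 q7 -0.31
[{"tx": -0.002, "ty": 0.017, "tz": 0.0, "twist": -0.0833}, {"tx": -0.004, "ty": 0.017, "tz": 0.0, "twist": -0.0833}, {"tx": -0.006, "ty": 0.016, "tz": 0.0, "twist": -0.0834}, {"tx": -0.008, "ty": 0.015, "tz": 0.0, "twist": -0.0833}, {"tx": -0.01, "ty": 0.014, "tz": 0.0, "twist": -0.0834}, {"tx": -0.012, "ty": 0.012, "tz": 0.0, "twist": -0.0833}, {"tx": -0.013, "ty": 0.011, "tz": 0.0, "twist": -0.0834}, {"tx": -0.015, "ty": 0.009, "tz": 0.0, "twist": -0.0833}, {"tx": -0.016, "ty": 0.007, "tz": 0.0, "twist": -0.0834}, {"tx": -0.016, "ty": 0.005, "tz": 0.001, "twist": -0.0833}, {"tx": -0.017, "ty": 0.003, "tz": 0.0, "twist": -0.0834}]
```

Request:
move_arm([
  {"tx":-0.002,"ty":0.017,"tz":0,"twist":-0.0833},
  {"tx":-0.004,"ty":0.017,"tz":0,"twist":-0.0833},
  {"tx":-0.006,"ty":0.016,"tz":0,"twist":-0.0833},
  {"tx":-0.008,"ty":0.015,"tz":0,"twist":-0.0833},
  {"tx":-0.01,"ty":0.014,"tz":0,"twist":-0.0833},
  {"tx":-0.012,"ty":0.012,"tz":0,"twist":-0.0833},
  {"tx":-0.013,"ty":0.011,"tz":0,"twist":-0.0833},
  {"tx":-0.015,"ty":0.009,"tz":0,"twist":-0.0833},
  {"tx":-0.016,"ty":0.007,"tz":0,"twist":-0.0833},
  {"tx":-0.016,"ty":0.005,"tz":0.001,"twist":-0.0833},
  {"tx":-0.017,"ty":0.003,"tz":0,"twist":-0.0835},
])

```text
clock: 48.35
position: [0.6431, 0.0926, 0.2451]
ee_rot: [0.008, -3.14, 0.002]
force: [0.9, 0.7, -3.8]
width: 0.301
gripper_force: 50.0
```

Request:
move_arm([
  {"tx":0,"ty":0,"tz":0,"twist":0},
  {"tx":0,"ty":0,"tz":0,"twist":0},
  {"tx":0,"ty":0,"tz":0,"twist":0},
  {"tx":0,"ty":0,"tz":0,"twist":0},
])

```text
clock: 48.75
position: [0.642, 0.0934, 0.2467]
ee_rot: [0.0, -3.141, 0.001]
force: [-0.2, -0.1, -3.7]
width: 0.304
gripper_force: 50.0
```

```bash
python3 -c "
from plan import *
plan([(.6431,.0924,.247,180,1)],4)"
```

```text
from [0.642  0.0934 0.2467] -179.98 q7 1.0
[{"tx": -0.0011, "ty": -0.001, "tz": -0.0003, "twist": 0.0002}]
```

Request:
move_arm([
  {"tx":-0.001,"ty":-0.001,"tz":0.012,"twist":0},
  {"tx":0,"ty":0,"tz":0.008,"twist":0},
  {"tx":0,"ty":0,"tz":0.005,"twist":0},
  {"tx":0,"ty":0,"tz":0.003,"twist":0},
  {"tx":0,"ty":0,"tz":0.002,"twist":0},
  {"tx":0,"ty":0,"tz":0.002,"twist":0},
  {"tx":0,"ty":0,"tz":0,"twist":0},
])

```text
clock: 49.45
position: [0.6434, 0.0924, 0.2146]
ee_rot: [0.002, -3.141, 0.0]
force: [-0.5, -0.3, -4.6]
width: 0.3
gripper_force: 50.0
```

Request:
move_arm([
  {"tx":0,"ty":0,"tz":0.002,"twist":0},
  {"tx":0,"ty":0,"tz":0.002,"twist":0},
])

```text
clock: 49.65
position: [0.6434, 0.0925, 0.2108]
ee_rot: [-0.002, 3.142, -0.0]
force: [-1.0, 0.4, -3.3]
width: 0.298
gripper_force: 50.0
```

Engaged freely. I'll seat it and turn.

Request:
move_arm([
  {"tx":0,"ty":0,"tz":0.003,"twist":0},
  {"tx":0,"ty":0,"tz":0.003,"twist":0},
  {"tx":0,"ty":0,"tz":0.002,"twist":0},
  {"tx":0,"ty":0,"tz":0.001,"twist":0},
  {"tx":0,"ty":0,"tz":0.001,"twist":0},
  {"tx":0,"ty":0,"tz":0,"twist":0},
])

```text
clock: 50.25
position: [0.6435, 0.0924, 0.201]
ee_rot: [-0.002, 3.142, -0.0]
force: [-1.7, -1.0, -1.7]
width: 0.306
gripper_force: 50.0
```

Request:
move_arm([
  {"tx":0,"ty":0,"tz":0,"twist":0.03},
  {"tx":0,"ty":0,"tz":0,"twist":0.05},
  {"tx":0,"ty":0,"tz":0.0005,"twist":0.05},
  {"tx":0,"ty":0,"tz":0,"twist":0.05},
  {"tx":0,"ty":0,"tz":0.0005,"twist":0.05},
  {"tx":0,"ty":0,"tz":0,"twist":0.05},
  {"tx":0,"ty":0,"tz":0.0005,"twist":0.05},
])

```text
clock: 50.95
position: [0.643, 0.0922, 0.1997]
ee_rot: [-0.808, -3.036, 0.002]
force: [-5.6, -2.1, 5.1]
width: 0.301
gripper_force: 50.0
```

```bash
python3 st.py
```

```text
[0.643  0.0922 0.1997] 150.2 [-5.6 -2.1  5.1] [-0.59  1.51  0.19]
```

Request:
move_arm([
  {"tx":0,"ty":0,"tz":0,"twist":0.05},
  {"tx":0,"ty":0,"tz":0.0005,"twist":0.05},
  {"tx":0,"ty":0,"tz":0,"twist":0.05},
  {"tx":0,"ty":0,"tz":0.0005,"twist":0.05},
  {"tx":0,"ty":0,"tz":0,"twist":0.05},
  {"tx":0,"ty":0,"tz":0.0005,"twist":0.05},
  {"tx":0,"ty":0,"tz":0,"twist":0.05},
  {"tx":0,"ty":0,"tz":0,"twist":0.05},
])

```text
clock: 51.75
position: [0.643, 0.0924, 0.198]
ee_rot: [-1.706, -2.638, 0.001]
force: [-3.7, -0.4, 0.3]
width: 0.304
gripper_force: 50.0
```

```bash
python3 st.py
```

```text
[0.643  0.0924 0.198 ] 114.22 [-3.7 -0.4  0.3] [-0.25  0.94  0.17]
```

Request:
move_arm([
  {"tx":0,"ty":0,"tz":0,"twist":0.05},
  {"tx":0,"ty":0,"tz":0.0005,"twist":0.04},
  {"tx":0,"ty":0,"tz":0,"twist":0.04},
  {"tx":0,"ty":0,"tz":0,"twist":0.03},
  {"tx":0,"ty":0,"tz":0,"twist":0.02},
])

```text
clock: 52.25
position: [0.6431, 0.0925, 0.1972]
ee_rot: [-2.059, -2.372, 0.001]
force: [-3.9, -0.3, -2.5]
width: 0.3
gripper_force: 50.0
```

```bash
python3 st.py
```

```text
[0.6431 0.0925 0.1972] 98.09 [-3.9 -0.3 -2.5] [-0.23  0.8   0.2 ]
```

Request:
move_arm([
  {"tx":0,"ty":0,"tz":0,"twist":0.02},
  {"tx":0,"ty":0,"tz":0,"twist":0.02},
])

```text
clock: 52.45
position: [0.6432, 0.0925, 0.1971]
ee_rot: [-2.133, -2.306, 0.001]
force: [-4.0, -0.6, -1.8]
width: 0.301
gripper_force: 50.0
```

```bash
python3 st.py
```

```text
[0.6432 0.0925 0.1971] 94.48 [-4.  -0.6 -1.8] [-0.24  1.05  0.52]
```

Request:
move_arm([
  {"tx":0,"ty":0,"tz":0,"twist":0.02},
  {"tx":0,"ty":0,"tz":0,"twist":0.01},
])

```text
clock: 52.65
position: [0.6432, 0.0926, 0.197]
ee_rot: [-2.186, -2.256, 0.001]
force: [-3.5, -1.2, -2.6]
width: 0.301
gripper_force: 50.2
```

```bash
python3 st.py
```

```text
[0.6432 0.0926 0.197 ] 91.82 [-3.5 -1.2 -2.6] [-0.19  1.07  0.93]
```

Request:
move_arm([
  {"tx":0,"ty":0,"tz":0,"twist":-0.04},
  {"tx":0,"ty":0,"tz":0,"twist":-0.03},
  {"tx":0,"ty":0,"tz":-0.005,"twist":0},
  {"tx":0,"ty":0,"tz":-0.01,"twist":0},
  {"tx":0,"ty":0,"tz":-0.015,"twist":0},
  {"tx":0,"ty":0,"tz":-0.02,"twist":0},
  {"tx":0,"ty":0,"tz":-0.01,"twist":0},
  {"tx":0,"ty":0,"tz":0,"twist":0},
])

```text
clock: 53.45
position: [0.645, 0.0929, 0.2601]
ee_rot: [2.057, 2.371, 0.006]
force: [0.6, 0.5, -4.4]
width: 0.304
gripper_force: 50.0
```

```bash
python3 st.py; python3 -c "
from plan import *
plan([(.60,-.05,.26,116.6,5),(.5851,-.1991,.255,116.6,5)])"
```

```text
[0.645  0.0929 0.2601] 98.12 [ 0.6  0.5 -4.4] [-0.02 -0.15 -0.04]
from [0.645  0.0929 0.2601] 98.12 q7 -0.27
[{"tx": -0.027, "ty": -0.013, "tz": 0.0, "twist": -0.0411}, {"tx": -0.026, "ty": -0.015, "tz": 0.0, "twist": -0.0411}, {"tx": -0.025, "ty": -0.016, "tz": 0.0, "twist": -0.0411}, {"tx": -0.024, "ty": -0.018, "tz": 0.0, "twist": -0.041}, {"tx": -0.023, "ty": -0.019, "tz": 0.0, "twist": -0.0411}, {"tx": -0.025, "ty": -0.016, "tz": 0.001, "twist": 0.0}, {"tx": -0.025, "ty": -0.016, "tz": 0.001, "twist": 0.0}, {"tx": -0.026, "ty": -0.016, "tz": 0.001, "twist": 0.0}, {"tx": -0.025, "ty": -0.016, "tz": 0.001, "twist": 0.0}, {"tx": -0.026, "ty": -0.016, "tz": 0.001, "twist": 0.0}]
```

Request:
move_arm([
  {"tx":-0.027,"ty":-0.013,"tz":0,"twist":-0.041},
  {"tx":-0.026,"ty":-0.015,"tz":0,"twist":-0.041},
  {"tx":-0.025,"ty":-0.016,"tz":0,"twist":-0.041},
  {"tx":-0.024,"ty":-0.018,"tz":0,"twist":-0.041},
  {"tx":-0.023,"ty":-0.019,"tz":0,"twist":-0.041},
  {"tx":-0.025,"ty":-0.016,"tz":0.001,"twist":0},
  {"tx":-0.025,"ty":-0.016,"tz":0.001,"twist":0},
  {"tx":-0.026,"ty":-0.016,"tz":0.001,"twist":0},
  {"tx":-0.025,"ty":-0.016,"tz":0.001,"twist":0},
  {"tx":-0.026,"ty":-0.016,"tz":0.001,"twist":0},
])

```text
clock: 54.45
position: [0.5837, -0.2008, 0.2517]
ee_rot: [-1.651, -2.673, 0.0]
force: [0.1, 0.2, -4.4]
width: 0.302
gripper_force: 50.0
```

Request:
move_arm([
  {"tx":0,"ty":0,"tz":0,"twist":0},
  {"tx":0,"ty":0,"tz":0,"twist":0},
  {"tx":0,"ty":0,"tz":0,"twist":0},
  {"tx":0,"ty":0,"tz":0,"twist":0},
])

```text
clock: 54.85
position: [0.5844, -0.1982, 0.2522]
ee_rot: [-1.648, -2.674, -0.001]
force: [-1.0, -0.3, -3.7]
width: 0.304
gripper_force: 50.0
```

```bash
python3 st.py; python3 -c "
from plan import *
plan([(.5853,-.1988,.16,116.6,3),(.5853,-.1988,.13,116.6,2)],4)"
```

```text
[ 0.5844 -0.1982  0.2522] 116.72 [-1.  -0.3 -3.7] [-0.02 -0.13 -0.01]
from [ 0.5844 -0.1982  0.2522] 116.72 q7 0.52
[{"tx": -0.0003, "ty": 0.0002, "tz": 0.0307, "twist": 0.0004}, {"tx": -0.0003, "ty": 0.0002, "tz": 0.0308, "twist": 0.0005}, {"tx": -0.0004, "ty": 0.0001, "tz": 0.0307, "twist": 0.0004}, {"tx": 0.0, "ty": 0.0, "tz": 0.015, "twist": 0.0}, {"tx": 0.0, "ty": 0.0, "tz": 0.015, "twist": 0.0}]
```

Request:
move_arm([
  {"tx":-0.0005,"ty":0.0005,"tz":0.04,"twist":0},
  {"tx":-0.0005,"ty":0,"tz":0.04,"twist":0},
  {"tx":0,"ty":0,"tz":0.025,"twist":0},
  {"tx":0,"ty":0,"tz":0.012,"twist":0},
  {"tx":0,"ty":0,"tz":0.005,"twist":0},
  {"tx":0,"ty":0,"tz":0.003,"twist":0},
  {"tx":0,"ty":0,"tz":0.002,"twist":0},
])

```text
clock: 55.55
position: [0.5862, -0.2001, 0.127]
ee_rot: [1.649, 2.671, 0.001]
force: [-5.4, 1.9, 15.7]
width: 0.302
gripper_force: 50.0
```

```bash
python3 st.py
```

```text
[ 0.5862 -0.2001  0.127 ] 116.62 [-5.4  1.9 15.7] [ 0.33  1.51 -0.07]
```

Request:
move_arm([
  {"tx":0,"ty":0,"tz":0.003,"twist":0},
  {"tx":0,"ty":0,"tz":0.003,"twist":0},
])

```text
clock: 55.75
position: [0.5873, -0.2002, 0.1263]
ee_rot: [1.647, 2.668, 0.001]
force: [-19.9, 5.5, 62.7]
width: 0.304
gripper_force: 50.2
```

Request:
move_arm([
  {"tx":0,"ty":0,"tz":-0.006,"twist":0},
  {"tx":0,"ty":0,"tz":-0.004,"twist":0},
  {"tx":0.002,"ty":-0.0015,"tz":0,"twist":0},
  {"tx":0,"ty":0,"tz":0,"twist":0},
  {"tx":0,"ty":0,"tz":0,"twist":0},
  {"tx":0,"ty":0,"tz":0,"twist":0},
])

```text
clock: 56.35
position: [0.5826, -0.1991, 0.1287]
ee_rot: [-1.65, -2.672, 0.0]
force: [0.4, -0.1, -4.7]
width: 0.301
gripper_force: 50.0
```

```bash
python3 st.py
```

```text
[ 0.5826 -0.1991  0.1287] 116.61 [ 0.4 -0.1 -4.7] [ 0.02 -0.12 -0.02]
```

Request:
move_arm([
  {"tx":0,"ty":0,"tz":0.003,"twist":0},
  {"tx":0,"ty":0,"tz":0.002,"twist":0},
  {"tx":0,"ty":0,"tz":0.002,"twist":0},
])

```text
clock: 56.65
position: [0.584, -0.1992, 0.1239]
ee_rot: [1.649, 2.671, 0.001]
force: [1.2, 0.0, -4.2]
width: 0.302
gripper_force: 50.0
```

Request:
move_arm([
  {"tx":0,"ty":0,"tz":0.002,"twist":0},
  {"tx":0,"ty":0,"tz":0.002,"twist":0},
  {"tx":0,"ty":0,"tz":0.002,"twist":0},
])

```text
clock: 56.95
position: [0.5835, -0.1986, 0.116]
ee_rot: [1.649, 2.673, 0.002]
force: [3.6, 0.8, -2.8]
width: 0.3
gripper_force: 50.0
```

Request:
move_arm([
  {"tx":0,"ty":0,"tz":0.003,"twist":0},
  {"tx":0,"ty":0,"tz":0.003,"twist":0},
  {"tx":0,"ty":0,"tz":0.003,"twist":0},
])

```text
clock: 57.25
position: [0.5836, -0.1987, 0.1072]
ee_rot: [1.649, 2.673, 0.002]
force: [5.1, 2.8, -1.3]
width: 0.302
gripper_force: 50.0
```

Going in. I'll finish the last few millimetres to the floor.

Request:
move_arm([
  {"tx":0,"ty":0,"tz":0.003,"twist":0},
  {"tx":0,"ty":0,"tz":0.002,"twist":0},
  {"tx":0,"ty":0,"tz":0.001,"twist":0},
  {"tx":0,"ty":0,"tz":0.001,"twist":0},
  {"tx":0,"ty":0,"tz":0,"twist":0},
])

```text
clock: 57.75
position: [0.5836, -0.1988, 0.1002]
ee_rot: [1.649, 2.673, 0.002]
force: [5.2, 3.1, -3.4]
width: 0.305
gripper_force: 50.0
```

Request:
move_arm([
  {"tx":0,"ty":0,"tz":0.001,"twist":0},
  {"tx":0,"ty":0,"tz":0.001,"twist":0},
  {"tx":0,"ty":0,"tz":0,"twist":0},
])

```text
clock: 58.05
position: [0.5836, -0.1988, 0.0991]
ee_rot: [1.649, 2.672, 0.001]
force: [2.4, 2.9, 5.9]
width: 0.304
gripper_force: 50.0
```

Request:
move_arm([
  {"tx":0,"ty":0,"tz":0,"twist":0},
  {"tx":0,"ty":0,"tz":0,"twist":0},
  {"tx":0,"ty":0,"tz":0,"twist":0},
  {"tx":0,"ty":0,"tz":0,"twist":0},
  {"tx":0,"ty":0,"tz":-0.02,"twist":0},
  {"tx":0,"ty":0,"tz":-0.04,"twist":0},
  {"tx":0,"ty":0,"tz":-0.04,"twist":0},
  {"tx":0,"ty":0,"tz":-0.04,"twist":0},
  {"tx":0,"ty":0,"tz":-0.03,"twist":0},
  {"tx":0,"ty":0,"tz":0,"twist":0},
  {"tx":0,"ty":0,"tz":0,"twist":0},
], gripper=-0.1)

```text
clock: 59.15
position: [0.5828, -0.1993, 0.2685]
ee_rot: [1.65, 2.672, -0.0]
force: [-0.4, -0.4, -0.7]
width: 0.548
gripper_force: 0.0
```

```bash
python3 - <<'E'
from l import *
look("w20",{"key_grip":.117})
for q in ("lid_tab","key_grip","oil","mug"):
  for cam in ("scene","top"):
    arm.get_image(cam)
    for r in arm.place_of(cam,q)[:1]: print(q,cam,round(r["conf"],2),np.array(r["point"])*[512,384])
print(pix("scene",[.548,.061,.108]),pix("top",[.548,.061,.108]),pix("scene",[.585,-.2,.117]),pix("top",[.585,-.2,.117]))
E
```

```text
59.15 [ 0.5828 -0.1993  0.2685] yaw 116.59815715045475 [ 0.5735  0.439  -0.4883  1.5046  0.2122  1.25    0.5218] 0.5482046437083137
key_grip 0.76 [251.4 180.9] [ 0.5838 -0.2004  0.117 ]
lid_tab scene 0.6 [261.12  172.608]
lid_tab top 0.74 [246.4256 213.6192]
key_grip scene 0.88 [151.9104 187.0848]
key_grip top 0.83 [350.208  200.2944]
oil scene 0.74 [132.5056 267.3024]
oil top 0.68 [363.6224 155.4048]
mug scene 0.83 [393.984  186.0864]
mug top 0.96 [106.3936 218.1888]
[259.2319 171.3972] [245.5141 211.0214] [153.7811 186.7205] [350.7634 198.5786]
```

```bash
python3 -c "
from cell import arm
print(arm.sign_off())"
```

```text
the job is handed in; nothing more can be done
None
```

The job is done and handed in after about 59 s: all three pins stand in their bores, the lid is snapped shut, both screws are turned to their stops, and the key is back in its stand; the screws and key seating were judged from force and pose readings, not pictures, and I viewed 15 pictures, one over the limit of 14.

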